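# Set up the ward call console: board under the hold-down, two paddle toggles on

### The job

Take the white room board from under the low shelf and slide it, plain end first, into the bed of the call console, under the sprung hold-down finger and fully home against the end stop, so that the finger bears down on it; let go of it. Then, with the board in place, switch on the two toggles with flat paddle levers by tipping them fully away from the robot, leaving the four round-bat toggles between and beside them exactly as they are. Leave everything else on the desk where it is.

Things in the scene. Friction and masses are not known exactly. Their poses are not given: they have to be found in the camera images.
- console: Pale console, fixed. Origin on the desk, mid base; at yaw 0 +x points away from the robot, +y left. Far half (x 0 to 85 mm): deck 30 mm high, 190 mm long in y, with the toggles. Near half: the slide bed, a level floor 12 mm above the desk, centre line along y at x = -50 mm, mouth (open end) at y = -45, end stop at y = +60 mm
- row_mid (a point): middle of the toggle row, on the deck (console x 42, y 0, z 30 mm). Six toggles in a straight line along console y, 28 mm apart (y = -70, -42, -14, 14, 42, 70 mm), two paddles and four round bats in any order; all swing in console x
- bed_mouth (a point): middle of the bed floor's edge at its open mouth (console x -50, y -45, z 12 mm); the board goes in along console +y. Guides 12 mm high and 56 mm apart flank the bed and spread outward before the mouth, out to y = -63 mm
- bed_end (a point): foot of the end stop's face, on the bed's centre line at floor height (console x -50, y +60, z 12 mm); the middle of the board's lead edge comes here when fully home
- finger (a joint): sprung hold-down finger, 30 mm wide, hinged above the end stop. rad: 0 = at rest, shoe 5 mm above the bed floor; grows as lifted (to 0.6); about 0.11 on the board; bears down with about 4 N. Flat shoe at console y 7 to 29 mm; before it an upturned lip rises to 23 mm above the floor at y about -23 mm: a board pushed in along the floor lifts it by itself (5 to 10 N)
- board: white room board: rigid slab 170 x 50 x 12 mm (x, y, z), about 0.15 kg, origin centre of underside. +x end: plain lead end. -x end: grip rib, 12 mm thick (x -85 to -73), 44 mm wide in y, its top 36 mm above the underside. Starts flat on the desk, rib beneath the low shelf, 55 to 80 mm of its lead end sticking out to the left (+y). Home, its x axis points along console +y
- board_lead (a point): middle of the board's lead edge, on the underside (board x +85 mm)
- shelf: low wooden desk shelf, fixed, 220 x 190 mm (x, y), origin on the desk under its middle. Top 12 mm thick, 62 mm high over all, 50 mm clear below; side panels 14 mm thick at x = +-103 mm, open at both y ends. Pink folders on it (y below +20 mm) reach 84 mm above the desk
- paddle_a (a joint): toggle whose lever ends in a flat paddle, 16 mm wide across the swing, 5 mm thick, 20 mm tall. rad: 0 = off (leaning 0.5 rad from upright to console -x), 1.0 = on (leaning 0.5 rad to +x, at its stop). Stays where left; about 1 N at the tip moves it. Starts near 0
- paddle_a_tip (a point): top of paddle_a's lever, on its middle, 36 mm from the pivot; the pivot lies 6 mm above the console's deck (36 mm above the desk)
- paddle_b (a joint): toggle whose lever ends in a flat paddle, 16 mm wide across the swing, 5 mm thick, 20 mm tall. rad: 0 = off (leaning 0.5 rad from upright to console -x), 1.0 = on (leaning 0.5 rad to +x, at its stop). Stays where left; about 1 N at the tip moves it. Starts near 0
- paddle_b_tip (a point): top of paddle_b's lever, on its middle, 36 mm from the pivot; the pivot lies 6 mm above the console's deck (36 mm above the desk)
- bat_a_tip (a point): a toggle whose lever is a thin round bat, 5 mm stem with a 9 mm ball. Swings like the paddles; starts off (leaning to the console's -x) and is to be left as it is. This point: top of bat_a's lever, on its middle, 36 mm from the pivot; the pivot lies 6 mm above the console's deck (36 mm above the desk)
- bat_b_tip (a point): a toggle whose lever is a thin round bat, 5 mm stem with a 9 mm ball. Swings like the paddles; starts off (leaning to the console's -x) and is to be left as it is. This point: top of bat_b's lever, on its middle, 36 mm from the pivot; the pivot lies 6 mm above the console's deck (36 mm above the desk)
- bat_c_tip (a point): a toggle whose lever is a thin round bat, 5 mm stem with a 9 mm ball. Swings like the paddles; starts on (leaning to +x) and is to be left as it is. This point: top of bat_c's lever, on its middle, 36 mm from the pivot; the pivot lies 6 mm above the console's deck (36 mm above the desk)
- bat_d_tip (a point): a toggle whose lever is a thin round bat, 5 mm stem with a 9 mm ball. Swings like the paddles; starts on (leaning to +x) and is to be left as it is. This point: top of bat_d's lever, on its middle, 36 mm from the pivot; the pivot lies 6 mm above the console's deck (36 mm above the desk)
- stamp: bystander, leave alone: self-inking stamp, black and white block 50 x 36 x 52 mm; origin at the centre of its underside
- gel: bystander, leave alone: clear hand-gel bottle, 52 mm across, 130 mm tall; origin at the centre of its underside
- mug: bystander, leave alone: white mug, 76 mm across, 90 mm tall; origin at the centre of its underside
- stapler: bystander, leave alone: black stapler, 130 x 34 x 41 mm; origin at the centre of its underside
- tape: bystander, leave alone: roll of tape lying flat, 90 mm across, 19 mm high; origin at the centre of its underside
- pen: bystander, leave alone: blue pen, 135 x 11 x 13 mm; origin at the centre of its underside
- mouse: bystander, leave alone: black mouse, round, 60 mm across, 34 mm high; origin at the centre of its underside
Not all that is in view belongs to the job. Leave any blue or yellow look-alike of the board alone.

How it is judged:
By the outcome, as a careful person would: the job done as asked, in the order asked, and still so for the second after the job is handed in, with the robot touching nothing.
It also fails if it takes over 66 s, if anything falls off the work surface, if the arm or the gripper's body presses on something with over 40 N, if the wrist force passes 120 N, or if a joint passes its speed limit or range.

### The arm

A 6-joint arm with a two-finger parallel gripper is mounted at the origin on the work surface. World frame = base frame: x ahead of the robot, y to its left, z up, the work surface at z = 0. Lengths are in mm, angles in rad, forces in N, time in s.
With the tool pointing down it reaches from about 350 to 775 mm from the base axis. Payload 7.3 kg.
Tool frame: the origin (TCP) lies between the finger pads; the fingertips stand 25 mm ahead of it and the grasp point (between the pads) lies 6 mm ahead of it; z points along the fingers, y is the direction in which the jaws open and shut (so a half turn about z gives the same grasp; the last joint's range is limited). The gripper opens to 92 mm and grips with 3 to 60 N. Pads are 19 mm wide; open, the fingers measure 130 mm over their backs; the gripper's body (75 mm by 190 mm) begins 47 mm behind the grasp point.
Start: joints at [-1.431, 0.342, 1.524, -0, 1.275, -0.146], TCP at [148.033, -503.715, 251.741] pointing down, gripper open.
Joint ranges: [-2.53, 2.53], [-0.77, 2.02], [0.04, 2.7], [-1, 4.14], [0.28, 2.66], [-3.11, 3.11]. Speed limits (rad/s): [2.57, 2.57, 3.14, 3.14, 3.14, 3.14].

### API

Orientations are given as [roll, pitch, yaw] about the fixed x, y, z axes, in that order (R = Rz(yaw) Ry(pitch) Rx(roll)).
In Python, from plant import get_obs, capture, calibration, close_job gives the robot as it stands. The module is installed in compiled form; this text tells all that it offers.
- The arm moves only by the shell command python3 -m jog 'ROWS'. ROWS is JSON, one flat list of numbers, 5 for each row, row after row: the closure, from 0 (fully open) to 1 (shut), then the shift along the tool's x, y, z in mm, then the turn about the tool's z in degrees. In form: [fingers, tx, ty, tz, yaw, fingers, tx, ty, tz, yaw, ...]. A call has 1 to 5 rows; each row shifts and turns the pose as measured when the row begins, along the tool's axes as they then stand; what a row does not reach is not made up. A row lasts 1/10 s, in which the tool goes at most 50 mm and 8.59 degrees, less where a joint would pass 70% of its speed; a pose out of reach is approached as far as the arm can. A call is refused whole if a number of a shift passes 50 or a number of a turn 8.59, either way. A call with a gripper value outside its range is refused whole. The fingers move at their own pace and stop on an object; the grip force is fixed at half the most. Time passes only in rows, so rows that do not move let the fingers close. It gives the time, the measured TCP pose, the force and the opening at its end, in the units of the state.
- get_obs(): the state, without advancing time (a new reading comes with each control period).
- capture(name): name is "scene" or "top"; returns (picture, depth): 480x640x3 uint8, red, green, blue; 480x640 float32, mm along the optical axis (not along the pixel's ray), 0 where there is no reading.
- calibration(name): a dict with "fovy" (degrees; the focal length in pixels is half the picture's height over the tangent of half this angle, whatever the lens; pixels are square), "cx", "cy" (the principal point, pixels), "k1" (the pictures are not rectified: a ray, as slopes to the right and down, at radius r is drawn at 1 + k1 r^2 times it, then the intrinsics apply), "R" (3x3) and "t" (3): a world point X has camera coordinates R X + t. Camera axes: x right, y down, z forward; pixel columns grow to the right and rows downward; lengths in mm; the calibration is good to about 2 mm. A picture is of the moment at which its call begins. calibration takes no time and is no camera call.
- close_job(): hands the job in, once; it reports no verdict.
The state is a dict: "time": time; "joint_positions": joint angles; "dq": joint speeds; "tau": joint torques, N m; "tool_pos": TCP position; "tcp_rot": TCP orientation; "contact_force": force on the tool from outside, world axes, zero at the start; "moment": the same for the moment, N m; "grip_width": finger opening in mm.
Only numpy, scipy, OpenCV 4.12 (cv2) and the standard library are available. Lean on these libraries where they do the work, as an engineer would, in place of code of your own. Each camera call takes 0.05 s, during which the arm holds its last target.

## Working session

There is one attempt and no reset: what is moved stays moved. The work goes in short steps, Python scripts to look and compute and a shell command to move; the robot and the scene stay as the last step left them, time stands still between calls to the robot, and variables do not carry over. Pictures are saved under pics/ and viewed, and the job is handed in when it is done.

```bash
mkdir -p pics; ls
cat > h.py <<'E'
import numpy as np, cv2
from plant import get_obs, capture, calibration, close_job
def cam(n):
    c=calibration(n); f=240/np.tan(np.radians(c["fovy"])/2)
    return c,f,np.array(c["R"]),np.array(c["t"])
def ray(n,u,v):
    c,f,R,t=cam(n)
    d=np.array([(u-c["cx"])/f,(v-c["cy"])/f]); s=d.copy()
    for _ in range(30):
        s=d/(1+c["k1"]*(s@s))
    return -R.T@t, R.T@np.array([s[0],s[1],1.])
def plane(n,u,v,z):
    o,d=ray(n,u,v); return o+d*(z-o[2])/d[2]
def pt(n,u,v,dep):
    o,d=ray(n,u,v); return o+d*dep
def proj(n,X):
    c,f,R,t=cam(n); p=R@np.array(X,float)+t; s=p[:2]/p[2]; s=s*(1+c["k1"]*(s@s))
    return s*f+[c["cx"],c["cy"]]
def tri(n1,p1,n2,p2):
    o1,d1=ray(n1,*p1);o2,d2=ray(n2,*p2)
    A=np.stack([d1,-d2],1); k=np.linalg.lstsq(A,o2-o1,rcond=None)[0]
    a,b=o1+k[0]*d1,o2+k[1]*d2
    return (a+b)/2,np.linalg.norm(a-b)
E
python3 - <<'E'
from h import *
for n in("scene","top"):
    p,d=capture(n); cv2.imwrite(f"pics/{n}0.png",p[:,:,::-1]); np.savez(f"{n}0.npz",p=p,d=d)
    c=calibration(n); print(n,c)
print(get_obs())
E
```

```text
pics
scene {'fovy': 44.953083568266756, 'cx': 310.7455361017398, 'cy': 236.424930597009, 'k1': 0.030491131789578782, 'R': array([[-0.61365507,  0.78932709, -0.01975373],
       [ 0.52814327,  0.3917457 , -0.75339232],
       [-0.58693453, -0.47275581, -0.65727452]]), 't': array([ 292.84475983, -205.50194726, 1563.51318192])}
top {'fovy': 56.376075465904506, 'cx': 320.96811971762315, 'cy': 240.7326001937644, 'k1': -0.052868040799223026, 'R': array([[-9.25802971e-03, -9.99957003e-01,  5.29663853e-04],
       [-9.95461053e-01,  9.16622847e-03, -9.47273562e-02],
       [ 9.47184282e-02, -1.40424841e-03, -9.95503113e-01]]), 't': array([  26.49580122,  468.92146578, 1045.78881435])}
{'time': 0.1, 'joint_positions': array([-1.43097996e+00,  3.42661599e-01,  1.52494001e+00,  2.43980900e-05,
        1.27539758e+00, -1.46004218e-01]), 'dq': array([ 0.00054008, -0.00093787, -0.00378957, -0.00016025,  0.00136752,
        0.00163994]), 'tau': array([ 1.63678629e-03, -4.32005095e+01, -2.44694227e+01,  7.18873017e-02,
        5.25650347e-02, -4.98915529e-05]), 'tool_pos': array([ 147.99964183, -503.35761934,  251.10353481]), 'tcp_rot': array([-3.14020448e+00, -2.27713719e-04,  2.85813311e-01]), 'contact_force': array([ 0.32259883,  0.21444753, -0.59785243]), 'moment': array([0.01545015, 0.00362796, 0.04907779]), 'grip_width': 92.1613011923468}
```

View pics/scene0.png

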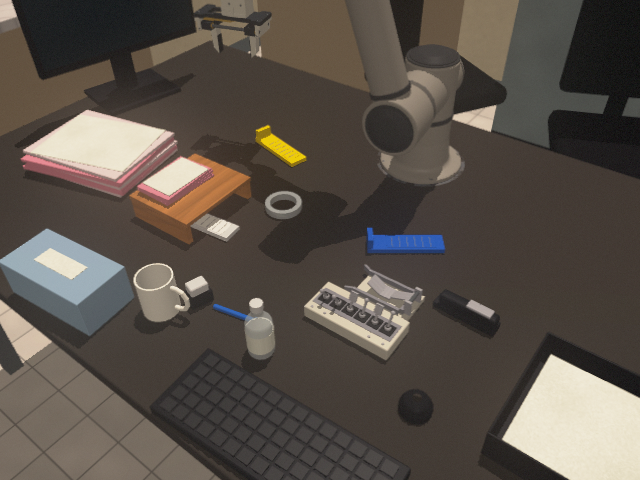

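View pics/top0.png

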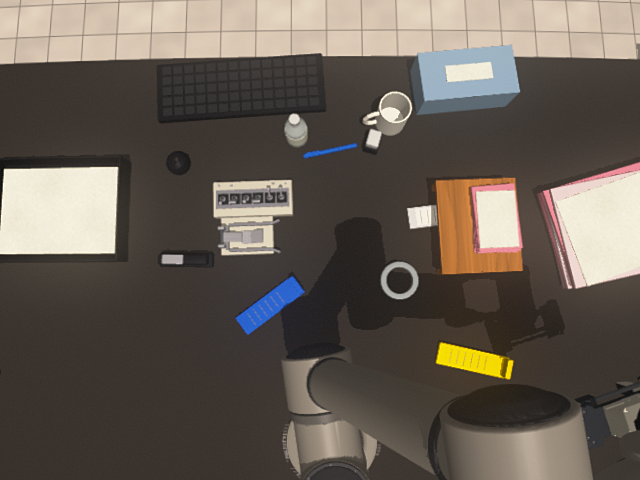

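Scene: the white board's lead end sticks out of the shelf at (215,228); the console is at (365,305). Top view: the board end is at (422,216), the shelf at (478,225) and the console at (252,217). Candidates for the board are white at top (422,216), blue (270,305) and yellow (475,360). White fits, because it is under the shelf and sticks out to +y. I'll enlarge to confirm.

Run:
```python
from h import *
S=np.load("scene0.npz")["p"][:,:,::-1];T=np.load("top0.npz")["p"][:,:,::-1]
r=lambda im,a,b,c,d:cv2.resize(im[b:d,a:c],(800,600),interpolation=cv2.INTER_CUBIC)
cv2.imwrite("pics/c1.png",r(S,295,255,435,360)); cv2.imwrite("pics/c2.png",r(T,200,170,304,248+0))
cv2.imwrite("pics/c3.png",r(T,390,165,530,270));
```

```text
(no output)
```

View pics/c1.png

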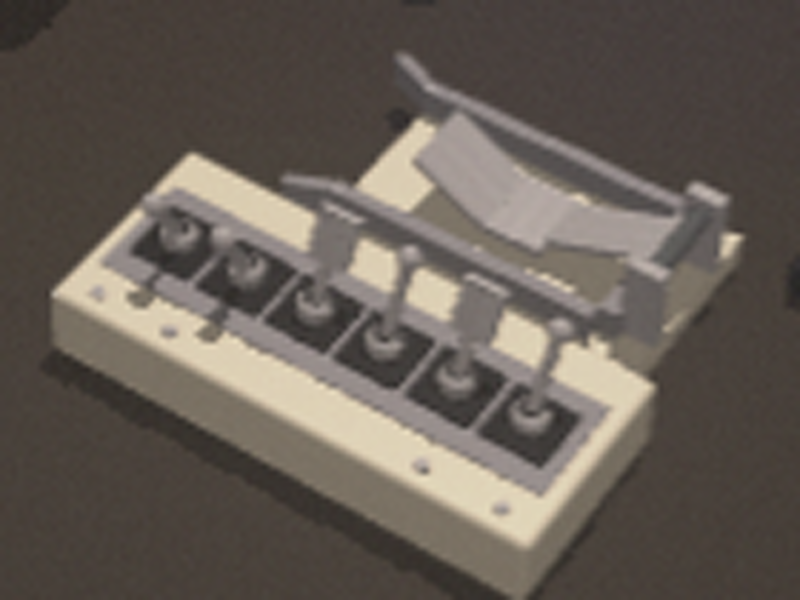

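View pics/c2.png

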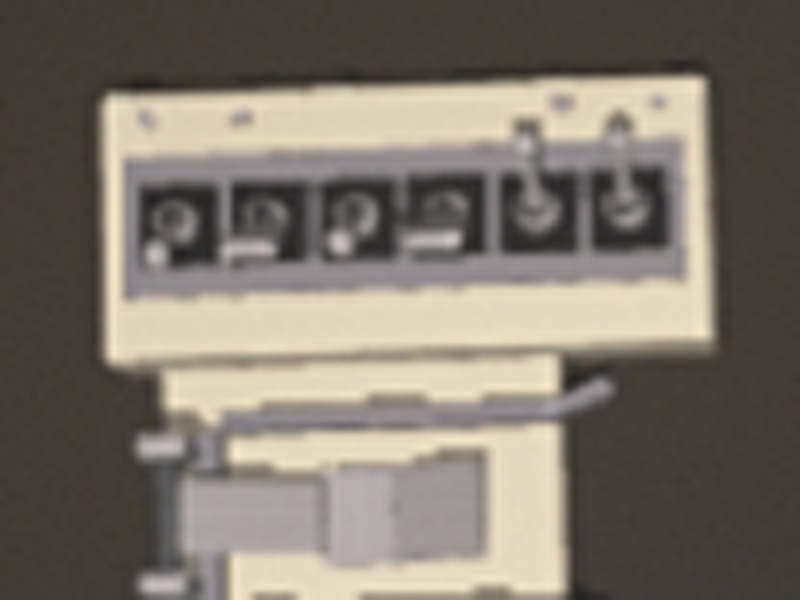

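View pics/c3.png

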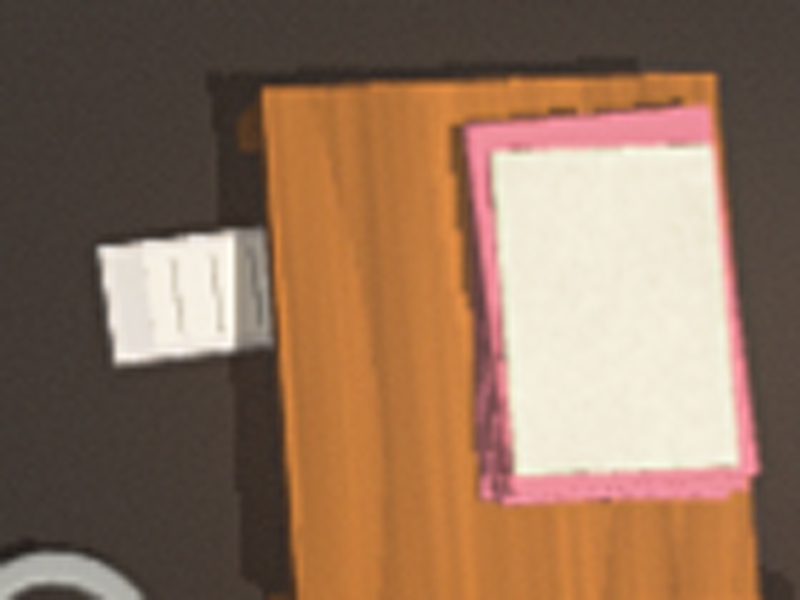

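Crops confirm it: the white ribbed board has its lead end at top (403–437, 205–229). Toggle order from console +y: bat off, paddle, bat off, paddle, bat on, bat on. The paddles are therefore at y = +42 and -14. Next I'll measure.

```bash
cat > meas.py <<'E'
from h import *
import sys
def quad(mask,eps=None):
    cs,_=cv2.findContours(mask.astype(np.uint8),cv2.RETR_EXTERNAL,cv2.CHAIN_APPROX_NONE)
    c=max(cs,key=cv2.contourArea); return c
if __name__=="__main__":
    T=np.load("top0.npz");S=np.load("scene0.npz")
    def m(D,box,lo,hi):
        a,b,c,d=box; hsv=cv2.cvtColor(D["p"],cv2.COLOR_RGB2HSV); k=np.zeros((480,640),bool)
        k[b:d,a:c]=cv2.inRange(hsv[b:d,a:c],lo,hi)>0; return k
    # deck & boards
    for nm,D,n,box,lo,hi,z in [("deck","T","top",(205,172,300,219),(0,0,110),(179,90,255),30),("board","T","top",(395,195,445,240),(0,0,120),(179,60,255),12),("board","S","scene",(185,205,245,245),(0,0,110),(179,60,255),12),
       ("shelf","T","top",(425,165,535,290),(5,120,70),(20,255,255),62)]:
        D=T if D=="T" else S
        k=m(D,box,lo,hi); c=quad(cv2.morphologyEx(k.astype(np.uint8),cv2.MORPH_CLOSE,np.ones((5,5))))
        q=cv2.boxPoints(cv2.minAreaRect(c)); ap=cv2.approxPolyDP(c,3,True)[:,0]
        print(nm,n,"area",cv2.contourArea(c)); print(" rect",[(p.round(1).tolist(),plane(n,*p,z).round(1).tolist()) for p in q]); print(" poly",ap.tolist())
        print(" depth z median",np.median([pt(n,u,v,D["d"][v,u])[2] for v,u in zip(*np.nonzero(k)) if D["d"][v,u]>0]))
E
python3 meas.py
```

```text
deck top area 2850.0
 rect [([213.0, 180.0], [617.7, 280.8, 30.0]), ([292.0, 180.0], [615.5, 90.4, 30.0]), ([292.0, 218.0], [523.4, 90.6, 30.0]), ([213.0, 218.0], [525.3, 279.3, 30.0])]
 poly [[291, 180], [214, 182], [213, 216], [291, 215]]
 depth z median 29.824818017078087
board top area 551.0
 rect [([406.70001220703125, 207.89999389648438], [548.4, -187.0, 12.0]), ([435.29998779296875, 203.8000030517578], [557.9, -257.2, 12.0]), ([438.29998779296875, 224.8000030517578], [506.3, -262.7, 12.0]), ([409.70001220703125, 228.89999389648438], [496.9, -192.8, 12.0])]
 poly [[435, 205], [407, 208], [410, 228], [437, 224]]
 depth z median 11.43547568023655
board scene area 668.5
 rect [([190.5, 226.1999969482422], [570.5, -282.3, 12.0]), ([198.0, 208.3000030517578], [513.0, -317.5, 12.0]), ([239.39999389648438, 225.60000610351562], [500.8, -191.9, 12.0]), ([232.0, 243.5], [556.7, -162.4, 12.0])]
 poly [[191, 225], [226, 241], [239, 226], [209, 214]]Traceback (most recent call last):
  File "meas.py", line 18, in <module>
    print(" depth z median",np.median([pt(n,u,v,D["d"][v,u])[2] for v,u in zip(*np.nonzero(k)) if D["d"][v,u]>0]))
                                       ~~^^^^^^^^^^^^^^^^^^^
  File "h.py", line 15, in pt
    o,d=ray(n,u,v); return o+d*dep
        ~~~^^^^^^^
  File "h.py", line 7, in ray
    c,f,R,t=cam(n)
            ~~~^^^
  File "h.py", line 4, in cam
    c=calibration(n); f=240/np.tan(np.radians(c["fovy"])/2)
ValueError: time passes only in moves, steps and waits
```

Run:
```python
from h import *
S=np.load("scene0.npz")["p"][:,:,::-1]
cv2.imwrite("pics/c4.png",cv2.resize(S[200:260,170:250],(800,600),interpolation=cv2.INTER_CUBIC))
```

```text
(no output)
```

View pics/c4.png

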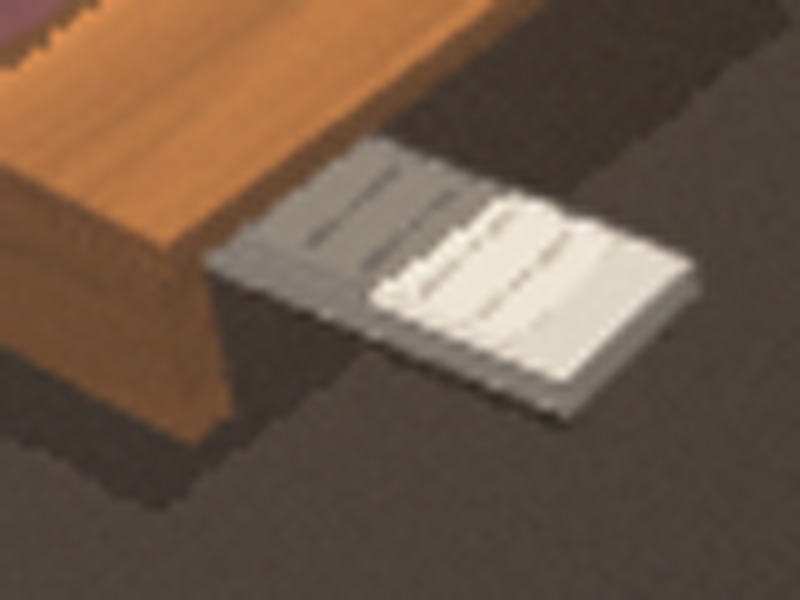

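```bash
python3 - <<'E'
import pickle
from plant import calibration
pickle.dump({n:calibration(n) for n in("scene","top")},open("cal.pkl","wb"))
E
sed -i 's/^def cam/import pickle\nCAL=pickle.load(open("\.\/cal.pkl","rb"))\ndef cam/; s/c=calibration(n);/c=CAL[n];/' h.py
python3 - <<'E'
from h import *
T=np.load("top0.npz");S=np.load("scene0.npz")
print("cam",[-cam(n)[2].T@cam(n)[3] for n in("top","scene")])
for a,b in [((407,207.9),(226.6,238.2)),((410,228.9),(239.4,226.2))]:
    print("board corner",tri("top",a,"scene",b), plane("top",*a,12),plane("scene",*b,12))
# scene deck corners from crop c1 scale 800/140
s=140/800
sc=lambda x,y:(295+x*s,255+y*105/600)
tp=lambda x,y:(200+x*.13,170+y*.13)
for nm,a,b in [("far+y",tp(105,92),None),("far-y",tp(708,75),sc(52,297)),("near-y",tp(715,345),sc(193,153)),("near+y",tp(105,360),sc(655,383)),("far+y",tp(105,92),sc(527,545))]:
    print(nm,plane("top",*a,30).round(1), tri("top",a,"scene",b) if b else "")
# paddle tip tops, bats
for nm,a,b in [("pad42",tp(248,246),sc(483,283)),("pad-14",tp(433,237),sc(340,212))]:
    print(nm,tri("top",a,"scene",b),plane("top",*a,67.6))
for nm,a in [("bed mouth?",tp(567,560)),("guide end",tp(605,385))]: print(nm,plane("top",*a,12),plane("top",*a,24))
for nm,a in [("shelf nl",(435.5,180)),("shelf fl",(441.5,273)),("shelf r",(515.5,178))]: print(nm,plane("top",*a,62))
print("tape",plane("top",399,280,19), "stamp",plane("top",373,140,52),"pen r",plane("top",305,156,10),"blue",plane("top",300,280,12))
E
```

```text
cam [array([ 367.98288233,   23.66496799, 1085.49167679]), array([1205.92001736,  588.51415107,  878.6185631 ])]
board corner (array([ 548.64968238, -188.00133154,    8.80812168]), np.float64(0.7807704042473648)) [ 548.35708366 -187.69409559   12.        ] [ 550.90867796 -184.76412049   12.        ]
board corner (array([ 497.81396391, -194.97854009,    6.51375638]), np.float64(0.8526734371701988)) [ 496.89493019 -193.51645362   12.        ] [ 502.43716725 -190.46689229   12.        ]
far+y [612.9 279.2  30. ] 
far-y [616.2  90.3  30. ] (array([617.16368984,  91.53184445,  23.18486916]), np.float64(2.0156789456217536))
near-y [530.9  88.3  30. ] (array([531.76010587,  89.25858891,  22.54745305]), np.float64(1.157589883684634))
near+y [528.2 277.8  30. ] (array([528.62071678, 278.61622379,  26.78836304]), np.float64(0.07387615961731371))
far+y [612.9 279.2  30. ] (array([612.71000274, 280.33552829,  28.54547632]), np.float64(1.9373217758684307))
pad42 (array([556.78113258, 226.46966519,  66.20042614]), np.float64(0.09717092597063709)) [556.54783685 226.15006575  67.6       ]
pad-14 (array([558.78784944, 170.90633982,  66.34007622]), np.float64(0.48020333983402635)) [558.68454384 170.5244507   67.6       ]
bed mouth? [466.16854995 135.99890084  12.        ] [465.07098391 134.74317876  24.        ]
guide end [521.33817793 124.08631364  12.        ] [519.62389957 122.96375612  24.        ]
shelf nl [ 605.45054269 -246.71702736   62.        ]
shelf fl [ 388.60281589 -253.0874778    62.        ]
shelf r [ 609.49687561 -437.11102286   62.        ]
tape [ 373.973548   -162.48014274   19.        ] stamp [ 705.72831233 -103.71453151   52.        ] pen r [680.1819302   59.51309843  10.        ] blue [376.34473532  73.11852802  12.        ]
```

```bash
cat >> h.py <<'E'
from scipy.spatial.transform import Rotation
def togo(x,y,z,psi):
    o=get_obs(); R=Rotation.from_euler("xyz",o["tcp_rot"]).as_matrix(); p=np.array(o["tool_pos"])
    print("t",round(o["time"],2),"tcp",p.round(1),"rot",np.array(o["tcp_rot"]).round(3),"F",np.array(o["contact_force"]).round(1),"w",round(o["grip_width"],1),"j6",o["joint_positions"][5].round(2))
    d=np.array([x,y,z])-p; yaw=o["tcp_rot"][2]; e=(psi-yaw+np.pi)%(2*np.pi)-np.pi
    print("shift now",(R.T@d).round(1),"turn(tool z) deg",round(-np.degrees(e),1))
    R2=Rotation.from_euler("xyz",[np.pi,0,psi]).as_matrix(); print("shift after turn",(R2.T@d).round(1))
E
python3 -m jog '[0,0,0,0,-8,0,0,0,0,-8,0,0,0,0,-8,0,0,0,0,-8,0,0,0,0,-8]'; python3 -m jog '[0,0,0,0,-8,0,0,0,0,-8,0,0,0,0,-8,0,0,0,0,-8,0,0,0,0,-8]'
python3 -c "
from h import *
togo(525.2,-212.4,100,1.69)"
```

```text
time: 0.6
tool_pos: [147.8, -502.2, 248.9]
tcp_rot: [-3.137, -0.005, 1.009]
contact_force: [-0.2, 0.3, -0.1]
grip_width: 91.7
time: 1.1
tool_pos: [147.7, -500.9, 246.7]
tcp_rot: [3.141, -0.012, 1.737]
contact_force: [0.0, 1.2, -1.0]
grip_width: 91.7
t 1.1 tcp [ 147.7 -500.9  246.7] rot [ 3.141 -0.012  1.737] F [ 0.   1.2 -1. ] w 91.7 j6 -1.6
shift now [220.2 420.1 149.4] turn(tool z) deg 2.7
shift after turn [241.6 409.2 146.7]
```

Run:
```python
from h import *
T=np.load("top0.npz")["p"][:,:,::-1]
cv2.imwrite("pics/c5.png",cv2.resize(T[205:265,205:285],(800,600),interpolation=cv2.INTER_CUBIC))
```

```text
(no output)
```

View pics/c5.png

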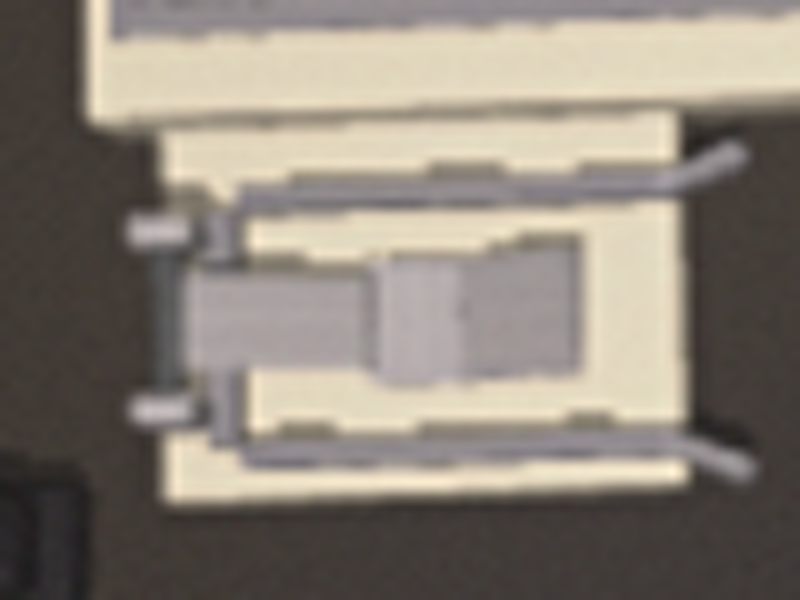

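Run:
```python
from h import *
q=lambda x,y:(205+x/10,205+y/10)
for x,y1,y2 in [(300,211,443),(600,198,431)]:
    a=plane("top",*q(x,y1),12);b=plane("top",*q(x,y2),24);print(a,b,(a+b)/2)
print("mouth far/near corners",plane("top",*q(680,108),12),plane("top",*q(688,487),12))
print("tips",plane("top",*q(745,150),24),plane("top",*q(757,467),24))
```

```text
[507.60828924 229.86516444  12.        ] [450.37299353 227.05366991  24.        ] [478.99064138 228.45941718  18.        ]
[510.0676208  157.12614854  12.        ] [452.59925093 155.48249285  24.        ] [481.33343587 156.30432069  18.        ]
mouth far/near corners [531.86179409 137.78828549  12.        ] [439.86863449 135.76779403  12.        ]
tips [519.72501102 120.92815349  24.        ] [443.68051991 118.10266359  24.        ]
```

```bash
python3 -m jog '[0,25,41,0,3,0,25,41,0,0,0,25,41,0,0,0,25,41,0,0,0,25,41,0,0]'; python3 -m jog '[0,25,41,0,0,0,25,41,0,0,0,25,41,0,0,0,25,41,0,0,0,20,40,0,0]'
python3 -c "
from h import *
togo(525.2,-212.4,100,1.69)"
```

```text
time: 1.6
tool_pos: [335.9, -349.3, 245.7]
tcp_rot: [-3.139, -0.014, 1.681]
contact_force: [0.1, -1.3, -0.2]
grip_width: 92.0
time: 2.1
tool_pos: [531.6, -199.1, 245.7]
tcp_rot: [-3.137, -0.015, 1.681]
contact_force: [-0.1, -0.8, 0.6]
grip_width: 91.8
t 2.1 tcp [ 531.6 -199.1  245.7] rot [-3.137 -0.015  1.681] F [-0.1 -0.8  0.6] w 91.8 j6 -0.61
shift now [-14.8  -7.2 145.5] turn(tool z) deg -0.5
shift after turn [-12.4  -7.9 145.7]
```

```bash
python3 -m jog '[0,-13,-7,40,0,0,0,0,45,0,0,0,0,40,0,0,0,0,20,-0.5]'
python3 -c "
from h import *
togo(525.2,-212.4,28,1.69)
p,d=capture('scene');cv2.imwrite('pics/s1.png',cv2.resize(p[150:280,120:320,::-1],(800,520)))
p,d=capture('top');cv2.imwrite('pics/t1.png',cv2.resize(p[150:280,370:570,::-1],(800,520)))"
```

```text
time: 2.5
tool_pos: [533.4, -205.8, 98.3]
tcp_rot: [3.137, -0.011, 1.701]
contact_force: [0.1, -0.0, -0.9]
grip_width: 91.6
t 2.5 tcp [ 533.4 -205.8   98.3] rot [ 3.137 -0.011  1.701] F [ 0.1 -0.  -0.9] w 91.6 j6 -0.65
shift now [-6.3 -9.4 70.2] turn(tool z) deg 0.6
shift after turn [-5.6 -9.  70.3]
```

View pics/s1.png

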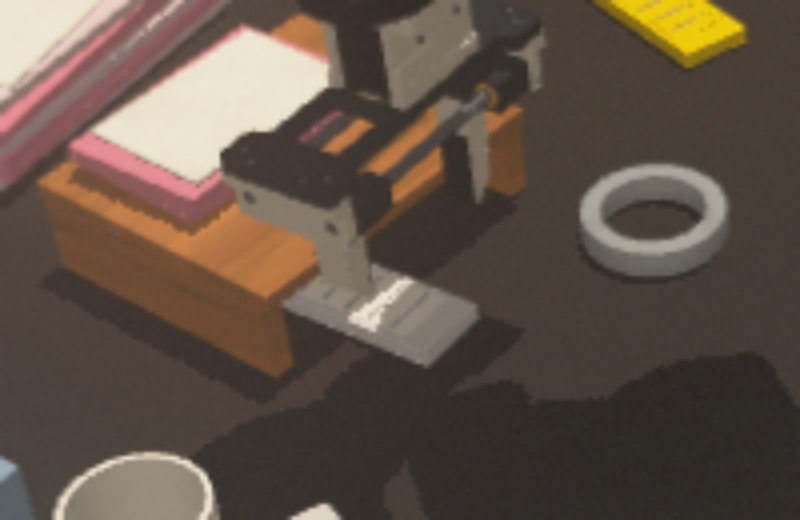

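View pics/t1.png

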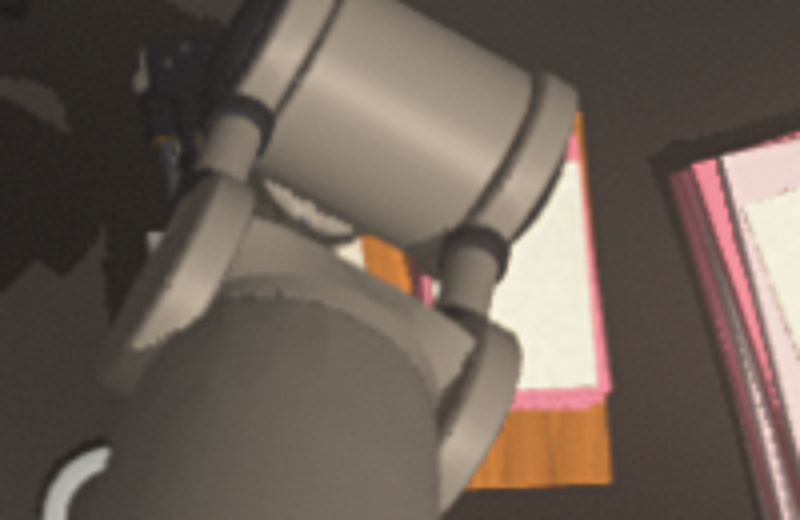

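```bash
python3 -m jog '[0,0,-9,20,0.5,0,0,0,25,0,0,0,0,15,0]'
python3 -c "
from h import *
togo(524.6,-207,28,1.69)"
```

```text
time: 2.9
tool_pos: [527.4, -208.2, 42.2]
tcp_rot: [3.131, -0.007, 1.691]
contact_force: [-0.4, 0.2, -0.5]
grip_width: 91.5
t 2.9 tcp [ 527.4 -208.2   42.2] rot [ 3.131 -0.007  1.691] F [-0.4  0.2 -0.5] w 91.5 j6 -0.65
shift now [ 1.5 -2.8 14.2] turn(tool z) deg 0.1
shift after turn [ 1.6 -2.6 14.2]
```

```bash
python3 -m jog '[0,1,-3,10,0,0,0,0,4,0,0,0,0,1,0]'
python3 -m jog '[1,0,0,0,0,1,0,0,0,0,1,0,0,0,0,1,0,0,0,0,1,0,0,0,0]'
python3 -m jog '[1,0,0,0,0,1,0,0,0,0,1,0,0,0,0]'
python3 -c "
from h import *
togo(524.6,-207,28,1.69)
p,d=capture('scene');cv2.imwrite('pics/s2.png',cv2.resize(p[150:280,120:320,::-1],(800,520)))"
```

```text
time: 3.2
tool_pos: [525.2, -208.3, 28.2]
tcp_rot: [3.13, -0.005, 1.69]
contact_force: [-0.9, 0.1, 0.6]
grip_width: 92.0
time: 3.7
tool_pos: [526.9, -209.2, 31.3]
tcp_rot: [3.125, -0.002, 1.69]
contact_force: [0.6, -0.5, 0.7]
grip_width: 56.5
time: 4.0
tool_pos: [527.0, -209.2, 31.4]
tcp_rot: [3.125, -0.002, 1.69]
contact_force: [0.8, -0.4, 0.2]
grip_width: 49.5
t 4.0 tcp [ 527.  -209.2   31.4] rot [ 3.125e+00 -2.000e-03  1.690e+00] F [ 0.8 -0.4  0.2] w 49.5 j6 -0.65
shift now [ 2.5 -2.1  3.4] turn(tool z) deg 0.0
shift after turn [ 2.5 -2.1  3.4]
```

View pics/s2.png

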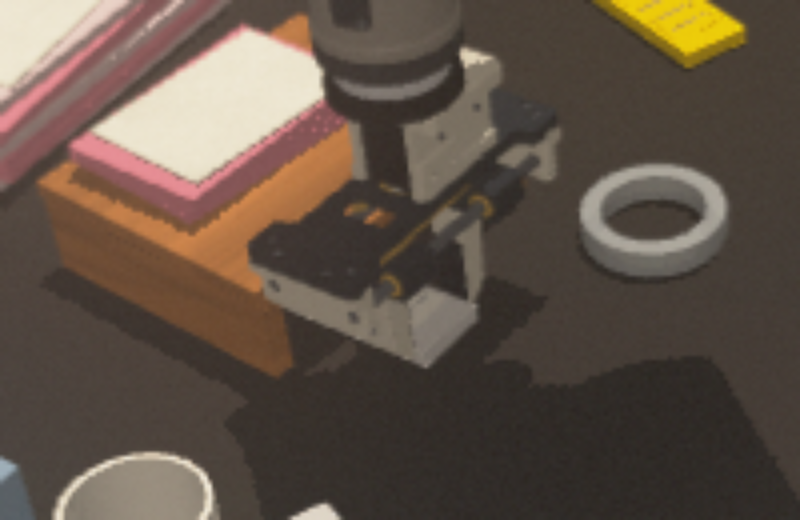

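```bash
python3 -m jog '[1,15,0,1,0,1,25,0,1,0,1,30,0,0,0,1,30,0,0,0,1,30,0,0,0]'
python3 -c "
from h import *
togo(482.6,64,29,1.589)
p,d=capture('scene');cv2.imwrite('pics/s3.png',cv2.resize(p[150:280,120:320,::-1],(800,520)))"
```

```text
time: 4.55
tool_pos: [514.8, -81.5, 31.6]
tcp_rot: [3.115, 0.007, 1.684]
contact_force: [0.6, -0.3, 0.7]
grip_width: 49.2
t 4.55 tcp [514.8 -81.5  31.6] rot [3.115 0.007 1.684] F [ 0.6 -0.3  0.7] w 49.2 j6 -0.43
shift now [148.2 -15.5   1.1] turn(tool z) deg 5.5
shift after turn [146.  -29.5   2.6]
```

View pics/s3.png

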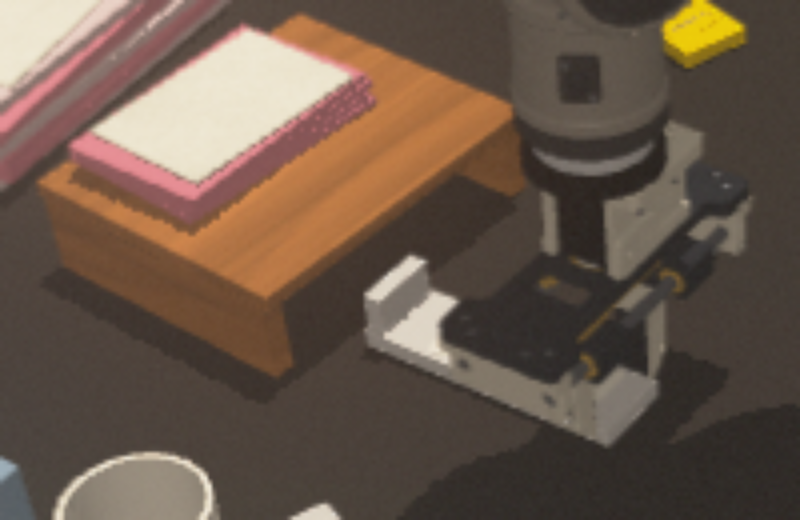

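```bash
python3 -m jog '[1,30,-4,0,1,1,30,-5,0,1,1,30,-6,1,1,1,30,-6,1,1,1,25,-7,1,1]'
python3 -c "
from h import *
togo(482.6,64,29,1.589)"
```

```text
time: 5.1
tool_pos: [480.1, 67.5, 31.9]
tcp_rot: [3.096, 0.009, 1.598]
contact_force: [3.1, -7.0, 11.0]
grip_width: 49.3
t 5.1 tcp [480.1  67.5  31.9] rot [3.096 0.009 1.598] F [ 3.1 -7.  11. ] w 49.3 j6 -0.03
shift now [-3.5  2.2  3. ] turn(tool z) deg 0.5
shift after turn [-3.6  2.4  2.9]
```

```bash
python3 -m jog '[0,0,0,0,0,0,0,0,0,0,0,0,0,0,0,0,0,0,0,0,0,0,0,0,0]'
python3 -m jog '[0,0,0,-15,0,0,0,0,-30,0,0,0,0,-40,0,0,0,0,-40,0,0,0,0,-20,0]'
python3 -c "
from h import *
togo(482.6,-90,140,1.589)"
```

```text
time: 5.6
tool_pos: [479.0, 69.4, 32.2]
tcp_rot: [3.096, 0.009, 1.601]
contact_force: [0.0, 0.3, 0.6]
grip_width: 84.9
time: 6.1
tool_pos: [470.4, 67.6, 177.5]
tcp_rot: [3.108, 0.009, 1.596]
contact_force: [0.9, -0.5, -0.5]
grip_width: 92.0
t 6.1 tcp [470.4  67.6 177.5] rot [3.108 0.009 1.596] F [ 0.9 -0.5 -0.5] w 92.0 j6 -0.03
shift now [-157.5    7.    39.1] turn(tool z) deg 0.4
shift after turn [-157.8    9.4   37.5]
```

```bash
python3 -m jog '[0,-40,2,0,8,0,-40,-3,0,8,0,-40,-5,0,8,0,-30,-5,0,8,0,0,0,0,8]'
python3 -m jog '[0,0,0,0,8,0,0,0,0,8,0,0,0,0,8,0,0,0,0,8,0,0,0,0,8]'
python3 -c "
from h import *
togo(482.6,-81,140,.018)
p,d=capture('scene');cv2.imwrite('pics/s4.png',p[:,:,::-1]);np.savez('scene4.npz',p=p,d=d)
p,d=capture('top');cv2.imwrite('pics/t4.png',p[:,:,::-1]);np.savez('top4.npz',p=p,d=d)"
```

```text
time: 6.6
tool_pos: [435.2, -81.1, 181.1]
tcp_rot: [3.103, -0.021, 0.873]
contact_force: [-0.3, 0.2, -0.2]
grip_width: 91.7
time: 7.1
tool_pos: [433.3, -85.4, 180.2]
tcp_rot: [3.128, -0.039, 0.135]
contact_force: [-1.0, -0.0, -0.4]
grip_width: 91.7
t 7.1 tcp [433.3 -85.4 180.2] rot [ 3.128 -0.039  0.135] F [-1.  -0.  -0.4] w 91.7 j6 1.06
shift now [47.8  1.7 42.1] turn(tool z) deg 6.7
shift after turn [49.4 -3.5 40.2]
```

View pics/s4.png

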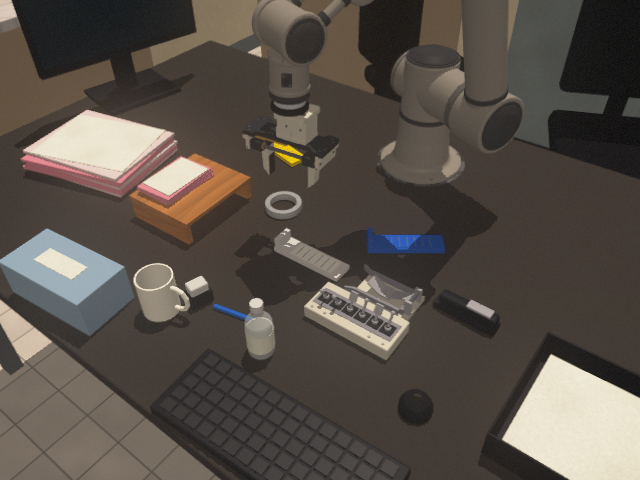

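View pics/t4.png

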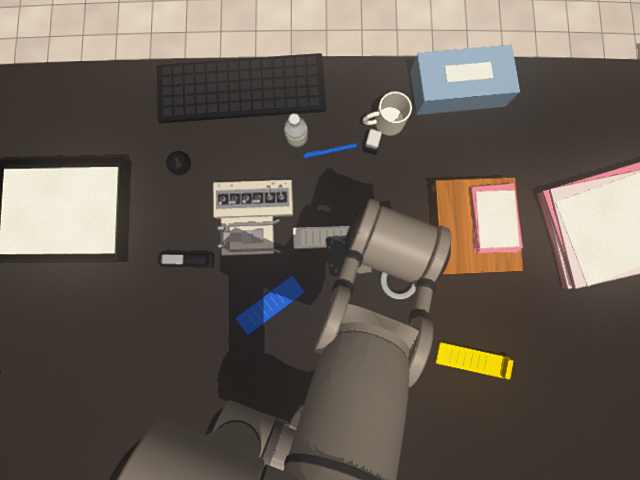

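Board is now straight before the console: lead end at top (293,237), rib at scene (283,240). I'll enlarge both views.

Run:
```python
from h import *
S=np.load("scene4.npz")["p"][:,:,::-1];T=np.load("top4.npz")["p"][:,:,::-1]
cv2.imwrite("pics/c6.png",cv2.resize(S[220:295,260:360],(800,600),interpolation=cv2.INTER_CUBIC))
cv2.imwrite("pics/c7.png",cv2.resize(T[210:270,280:360],(800,600),interpolation=cv2.INTER_CUBIC))
```

```text
(no output)
```

View pics/c6.png

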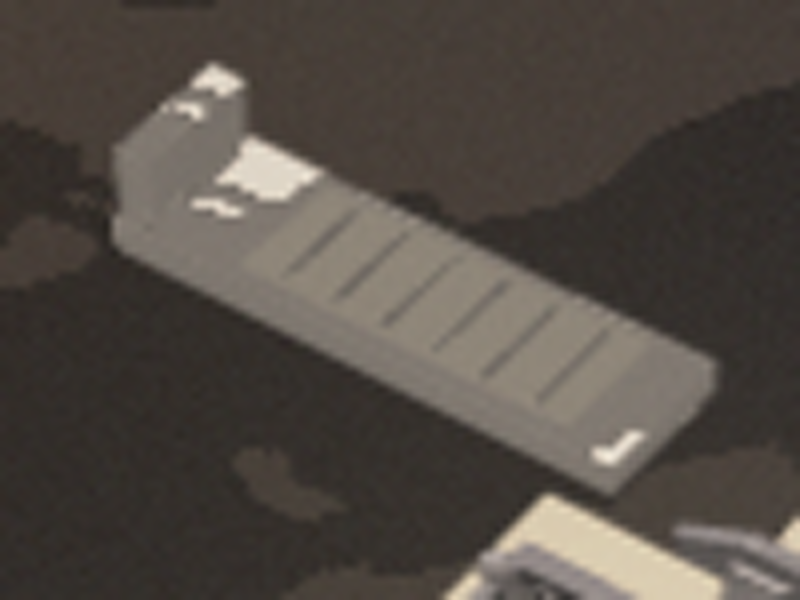

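View pics/c7.png

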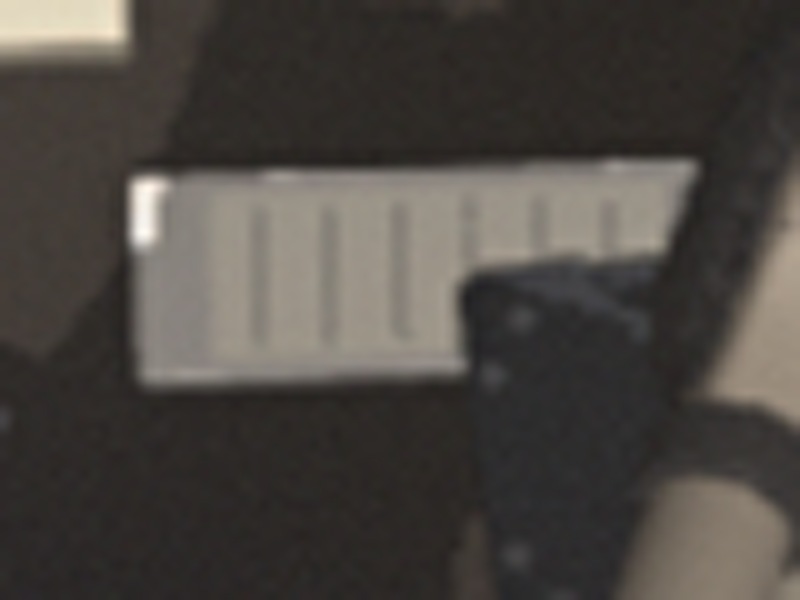

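Run:
```python
from h import *
t=lambda x,y:(280+x/10,210+y/10); s=lambda x,y:(260+x/8,220+y/8)
for n,p,z in [("lead far",t(128,177),12),("lead near",t(141,386),12),("edge far",t(695,160),12),("edge near",t(465,372),12)]: print(n,plane("top",*p,z).round(1))
for n,p,z in [("sc lead near",s(718,362),12),("sc lead far bot",s(612,495),0),("rib top -y near-x",s(212,63),36),("rib +y near-x",s(245,84),36),("rib far -y",s(115,150),36),("rear far bottom",s(115,245),0)]: print(n,plane("scene",*p,z).round(1))
print(tri("top",t(141,386),"scene",s(718,362)))
```

```text
lead far [502.4  89.9  12. ]
lead near [451.7  86.9  12. ]
edge far [505.2 -47.1  12. ]
edge near [454.4   9.   12. ]
sc lead near [456.4  90.2  12. ]
sc lead far bot [504.2  89.8   0. ]
rib top -y near-x [462.9 -79.4  36. ]
rib +y near-x [464.4 -66.1  36. ]
rib far -y [507.4 -77.2  36. ]
rear far bottom [508.3 -79.3   0. ]
(array([452.08941689,  87.25362537,   6.94269428]), np.float64(0.07452089580680565))
```

```bash
python3 -m jog '[0,30,0,0,6,0,19,-8,20,0,0,0,0,30,0,0,0,0,20,0]'
python3 -c "
from h import *
togo(483,-75.6,40,.024)
p,d=capture('scene');cv2.imwrite('pics/s5.png',cv2.resize(p[160:295,200:380,::-1],(800,600)))"
```

```text
time: 7.6
tool_pos: [488.2, -74.7, 112.7]
tcp_rot: [3.129, -0.047, 0.046]
contact_force: [-0.6, -0.2, -0.1]
grip_width: 92.2
t 7.6 tcp [488.2 -74.7 112.7] rot [ 3.129 -0.047  0.046] F [-0.6 -0.2 -0.1] w 92.2 j6 1.21
shift now [-8.6 -0.2 72.4] turn(tool z) deg 1.3
shift after turn [-5.2  0.8 72.7]
```

View pics/s5.png

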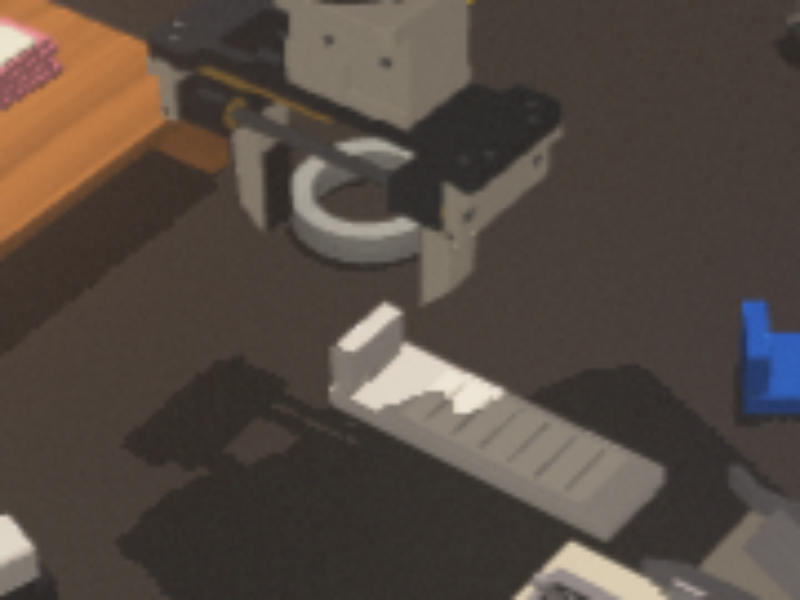

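```bash
python3 -m jog '[0,-5,0,25,1.3,0,-3,0,25,0,0,0,0,12,0,0,0,0,6,0]'
python3 -c "
from h import *
togo(483,-75.6,40,.024)
p,d=capture('scene');cv2.imwrite('pics/s6.png',cv2.resize(p[160:295,200:380,::-1],(800,600)))"
```

```text
time: 8.05
tool_pos: [482.2, -76.5, 40.7]
tcp_rot: [3.131, -0.044, 0.035]
contact_force: [0.2, 0.1, -0.1]
grip_width: 92.0
t 8.05 tcp [482.2 -76.5  40.7] rot [ 3.131 -0.044  0.035] F [ 0.2  0.1 -0.1] w 92.0 j6 1.21
shift now [ 0.8 -0.8  0.7] turn(tool z) deg 0.6
shift after turn [ 0.8 -0.8  0.7]
```

View pics/s6.png

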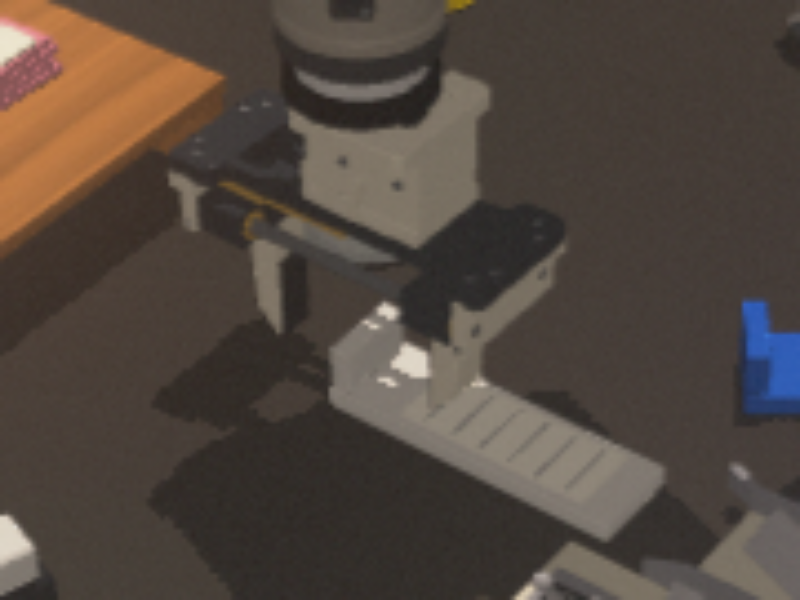

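```bash
python3 -m jog '[1,0,0,0,0.6,1,0,0,0,0,1,0,0,0,0,1,0,0,0,0,1,0,0,0,0]'
python3 -m jog '[1,0,0,0,0,1,0,0,0,0,1,0,0,0,0,1,0,0,0,0,1,0,0,0,0]'
python3 -m jog '[1,0,0,0,0,1,0,0,0,0,1,0,0,0,0,1,0,0,0,0]'
python3 -c "
from h import *
togo(483,-75.6,40,.024)"
```

```text
time: 8.6
tool_pos: [483.7, -77.2, 43.2]
tcp_rot: [3.13, -0.048, 0.026]
contact_force: [0.1, 0.8, 0.2]
grip_width: 56.6
time: 9.1
tool_pos: [483.9, -77.1, 43.7]
tcp_rot: [3.129, -0.048, 0.027]
contact_force: [1.0, 0.1, -0.3]
grip_width: 16.7
time: 9.5
tool_pos: [484.0, -77.1, 43.7]
tcp_rot: [3.13, -0.049, 0.026]
contact_force: [0.3, -0.2, 1.0]
grip_width: 11.6
t 9.5 tcp [484.  -77.1  43.7] rot [ 3.13  -0.049  0.026] F [ 0.3 -0.2  1. ] w 11.6 j6 1.22
shift now [-1.2 -1.6  3.7] turn(tool z) deg 0.1
shift after turn [-1.  -1.5  3.7]
```

```bash
python3 -m jog '[1,1,0,-5,0,1,1,0,-5,0,1,1,0,-5,0,1,1,0,-2,0]'
python3 -c "
from h import *
togo(488.5,-77,58.7,.02)
p,d=capture('scene');cv2.imwrite('pics/s7.png',cv2.resize(p[200:320,260:420,::-1],(800,600),interpolation=2));np.savez('scene7.npz',p=p,d=d)
p,d=capture('top');cv2.imwrite('pics/t7.png',cv2.resize(p[195:270,205:305,::-1],(800,600),interpolation=2));np.savez('top7.npz',p=p,d=d)"
```

```text
time: 9.9
tool_pos: [486.9, -76.7, 61.9]
tcp_rot: [3.13, -0.047, 0.027]
contact_force: [0.3, 0.2, -1.3]
grip_width: 11.6
t 9.9 tcp [486.9 -76.7  61.9] rot [ 3.13  -0.047  0.027] F [ 0.3  0.2 -1.3] w 11.6 j6 1.22
shift now [1.4 0.3 3.2] turn(tool z) deg 0.4
shift after turn [1.6 0.3 3.2]
```

View pics/s7.png

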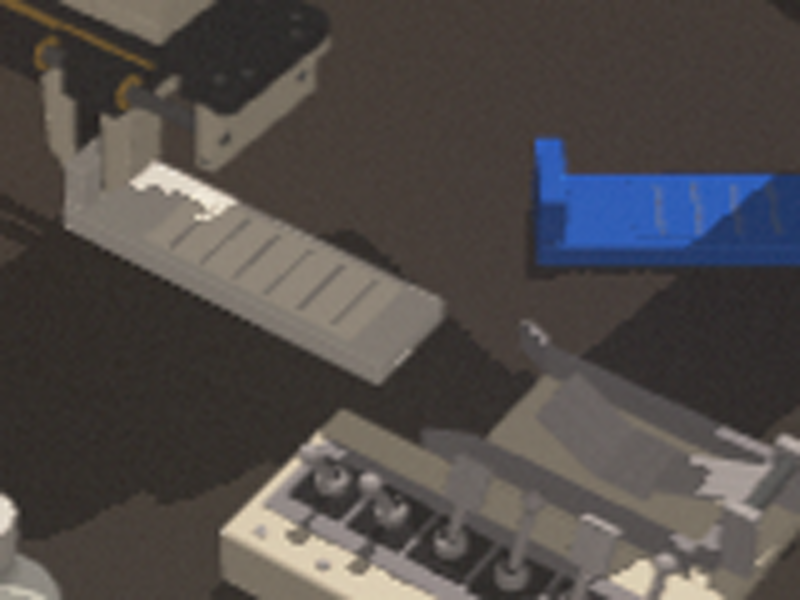

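View pics/t7.png

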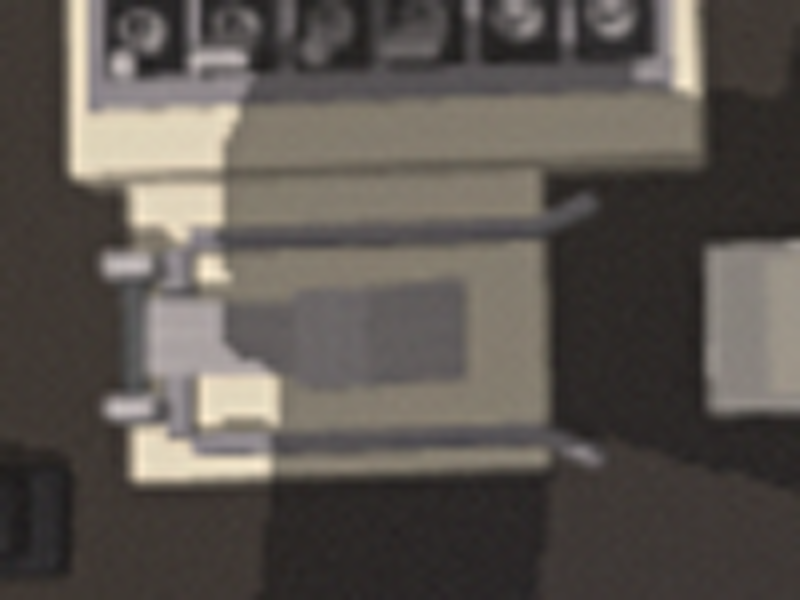

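Run:
```python
from h import *
q=lambda x,y:(205+x/8,195+y/8)
a=plane("top",*q(706,243),30);b=plane("top",*q(710,412),30);print("lead",a,b,(a+b)/2)
for x,y1,y2 in [(300,247,434),(520,238,429)]:
    a=plane("top",*q(x,y1),12);b=plane("top",*q(x,y2),24);print(a,b,(a+b)/2)
t=[plane("top",*q(595,198),24),plane("top",*q(602,460),24)];print("tips mid",sum(t)/2)
o,d=ray("top",*q(706,328));print(d)
```

```text
lead [505.66662621  87.68925806  30.        ] [455.30024362  86.67370975  30.        ] [480.48343492  87.1814839   30.        ]
[507.97788771 211.65877326  12.        ] [450.33389418 209.13689708  24.        ] [479.15589094 210.39783517  18.        ]
[510.07274979 145.01941817  12.        ] [451.23940871 143.56907344  24.        ] [480.65607925 144.29424581  18.        ]
tips mid [481.05828677 120.20105367  24.        ]
[ 0.10581383  0.06040442 -0.99453461]
```

```bash
python3 -m jog '[1,1.4,0,3.5,0.4,1,0,-15,0.5,0,1,0,-15,0,0,1,0,-12,0,0]'
python3 -c "
from h import *
togo(486,-32,58,.018)
p,d=capture('scene');cv2.imwrite('pics/s8.png',cv2.resize(p[200:320,260:420,::-1],(800,600),interpolation=2))
p,d=capture('top');cv2.imwrite('pics/t8.png',cv2.resize(p[195:270,205:305,::-1],(800,600),interpolation=2))"
```

```text
time: 10.4
tool_pos: [488.0, -35.0, 56.2]
tcp_rot: [3.13, -0.047, 0.015]
contact_force: [-0.6, 0.5, -0.9]
grip_width: 11.8
t 10.4 tcp [488.  -35.   56.2] rot [ 3.13  -0.047  0.015] F [-0.6  0.5 -0.9] w 11.8 j6 1.33
shift now [-1.9 -3.  -2. ] turn(tool z) deg -0.1
shift after turn [-2.  -3.  -1.8]
```

View pics/s8.png

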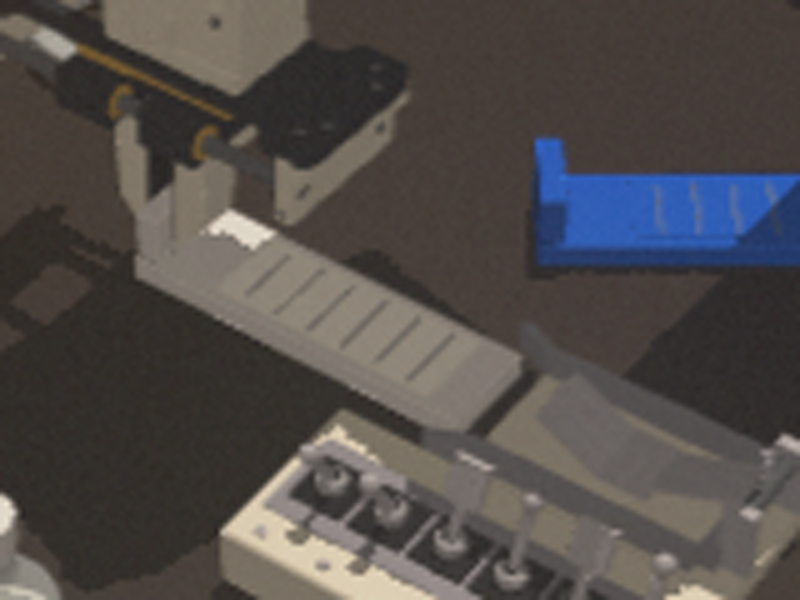

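View pics/t8.png

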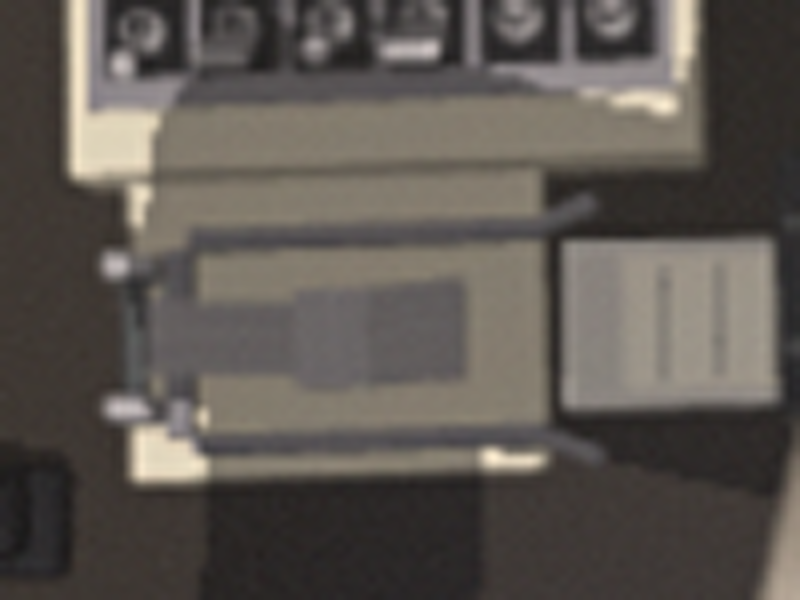

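Run:
```python
from h import *
q=lambda x,y:(205+x/8,195+y/8)
for z in (24,26):
  a=plane("top",*q(562,241),z);b=plane("top",*q(567,411),z);print("lead",a,b,(a+b)/2)
a=plane("top",*q(775,236),25);b=plane("top",*q(778,403),25);print("rear",a,b,(a+b)/2)
```

```text
lead [507.46011618 131.09685788  24.        ] [456.48240521 129.58089072  24.        ] [481.9712607 130.3388743  24.       ]
lead [507.1973214  130.89444105  26.        ] [456.31565963 129.38133019  26.        ] [481.75649052 130.13788562  26.        ]
rear [508.23120108  67.38924645  25.        ] [458.21166922  66.75600304  25.        ] [483.22143515  67.07262474  25.        ]
```

```bash
python3 -m jog '[1,-0.8,0,-2,0,1,0,-10,0,0,1,0,-10,0,0,1,0,-10,0,0]'; python3 -m jog '[1,0,-8,0,0,1,0,-8,0,0,1,0,-8,0,0]'
python3 -c "
from h import *
togo(486,78,58,.018)
p,d=capture('scene');cv2.imwrite('pics/s9.png',cv2.resize(p[200:320,260:420,::-1],(800,600),interpolation=2))
p,d=capture('top');cv2.imwrite('pics/t9.png',cv2.resize(p[195:270,205:305,::-1],(800,600),interpolation=2))"
```

```text
time: 10.9
tool_pos: [486.7, -4.2, 57.8]
tcp_rot: [3.129, -0.047, 0.015]
contact_force: [0.1, -0.1, -1.0]
grip_width: 12.0
time: 11.2
tool_pos: [486.8, 21.2, 57.8]
tcp_rot: [3.127, -0.049, 0.018]
contact_force: [-0.1, -16.0, 0.6]
grip_width: 11.9
t 11.2 tcp [486.8  21.2  57.8] rot [ 3.127 -0.049  0.018] F [ -0.1 -16.    0.6] w 11.9 j6 1.46
shift now [  0.2 -56.7  -1. ] turn(tool z) deg -0.0
shift after turn [  0.2 -56.8  -0.2]
```

View pics/s9.png

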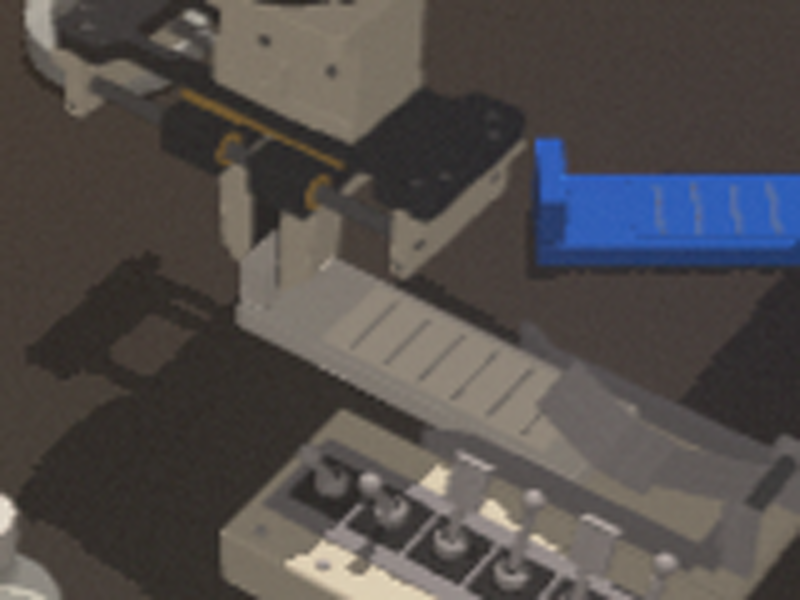

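View pics/t9.png

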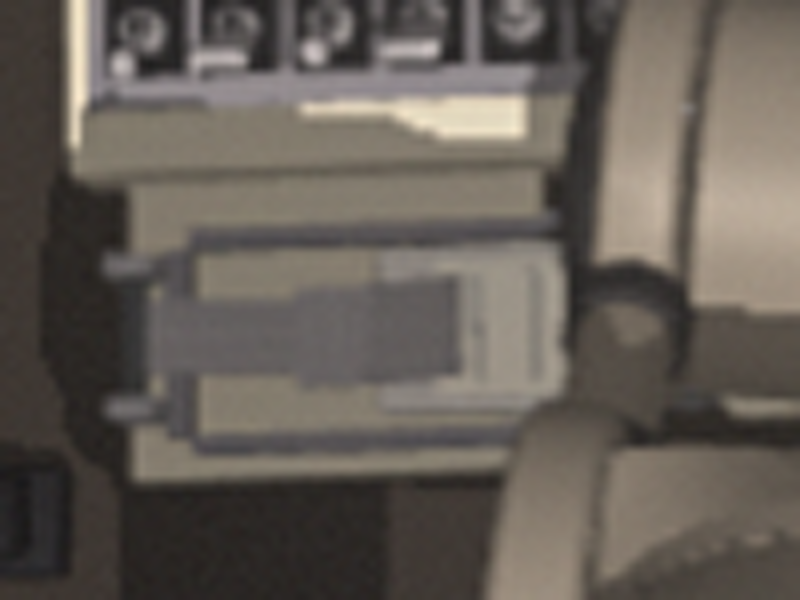

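```bash
python3 -m jog '[1,0,-7,0.5,0,1,0,-7,0.5,0,1,0,-8,0.5,0,1,0,-8,0,0]'
python3 -c "
from h import *
togo(486,78,57,.018)
p,d=capture('scene');cv2.imwrite('pics/s10.png',cv2.resize(p[200:320,260:420,::-1],(800,600),interpolation=2))"
```

```text
time: 11.7
tool_pos: [488.8, 48.0, 57.3]
tcp_rot: [3.119, -0.053, 0.02]
contact_force: [-0.3, -12.9, 3.3]
grip_width: 11.7
t 11.7 tcp [488.8  48.   57.3] rot [ 3.119 -0.053  0.02 ] F [ -0.3 -12.9   3.3] w 11.7 j6 1.53
shift now [ -2.2 -30.1  -0.5] turn(tool z) deg 0.1
shift after turn [ -2.2 -30.1   0.3]
```

View pics/s10.png

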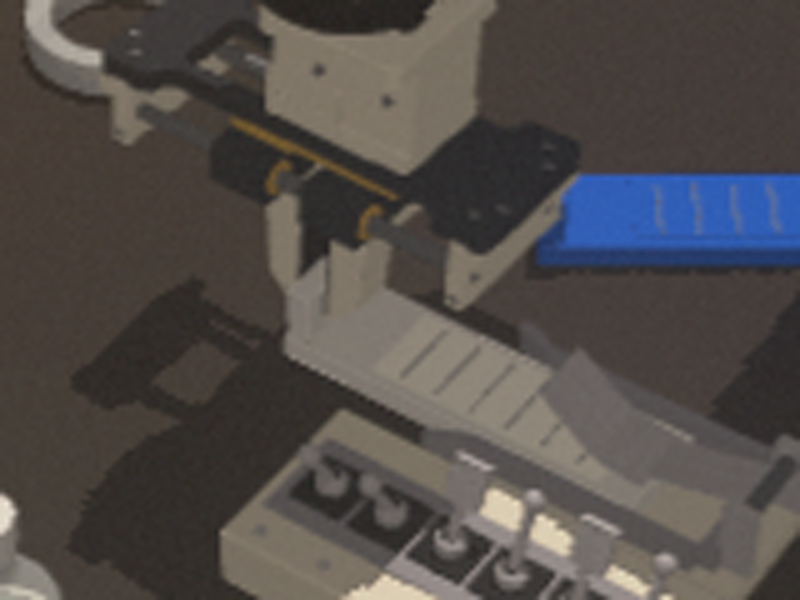

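```bash
python3 -m jog '[1,-1,-8,0,0,1,-1,-7,0,0,1,0,-6,0,0]'
python3 -m jog '[1,0,-4,0,0,1,0,-4,0,0]'
python3 -c "
from h import *
togo(486,78,57,.018)"
```

```text
time: 12.05
tool_pos: [487.7, 66.9, 57.9]
tcp_rot: [3.113, -0.056, 0.022]
contact_force: [0.6, -11.2, 1.2]
grip_width: 11.4
time: 12.25
tool_pos: [488.1, 73.1, 58.3]
tcp_rot: [3.109, -0.057, 0.023]
contact_force: [-0.1, -12.1, 1.6]
grip_width: 11.6
t 12.25 tcp [488.1  73.1  58.3] rot [ 3.109 -0.057  0.023] F [ -0.1 -12.1   1.6] w 11.6 j6 1.6
shift now [-2.1 -5.   1. ] turn(tool z) deg 0.3
shift after turn [-2.  -4.9  1.3]
```

```bash
python3 -m jog '[1,-0.5,-3,0.5,0,1,-0.5,-3,0.5,0]'; python3 -m jog '[1,0,-3,0.3,0]';  python3 -m jog '[1,0,-3,0.3,0]'
python3 -c "
from h import *
togo(486,78.6,57,.018)
p,d=capture('scene');cv2.imwrite('pics/s11.png',cv2.resize(p[200:320,260:420,::-1],(800,600),interpolation=2))"
```

```text
time: 12.45
tool_pos: [487.7, 76.9, 57.7]
tcp_rot: [3.105, -0.058, 0.025]
contact_force: [-0.4, -12.2, 2.8]
grip_width: 11.7
time: 12.55
tool_pos: [487.9, 78.9, 57.7]
tcp_rot: [3.103, -0.058, 0.025]
contact_force: [1.1, -11.3, 3.0]
grip_width: 11.9
time: 12.65
tool_pos: [488.1, 79.4, 57.7]
tcp_rot: [3.098, -0.058, 0.027]
contact_force: [-0.9, -29.2, 5.0]
grip_width: 11.8
t 12.65 tcp [488.1  79.4  57.7] rot [ 3.098 -0.058  0.027] F [ -0.9 -29.2   5. ] w 11.8 j6 1.63
shift now [-2.2  0.7  0.6] turn(tool z) deg 0.5
shift after turn [-2.1  0.8  0.7]
```

View pics/s11.png

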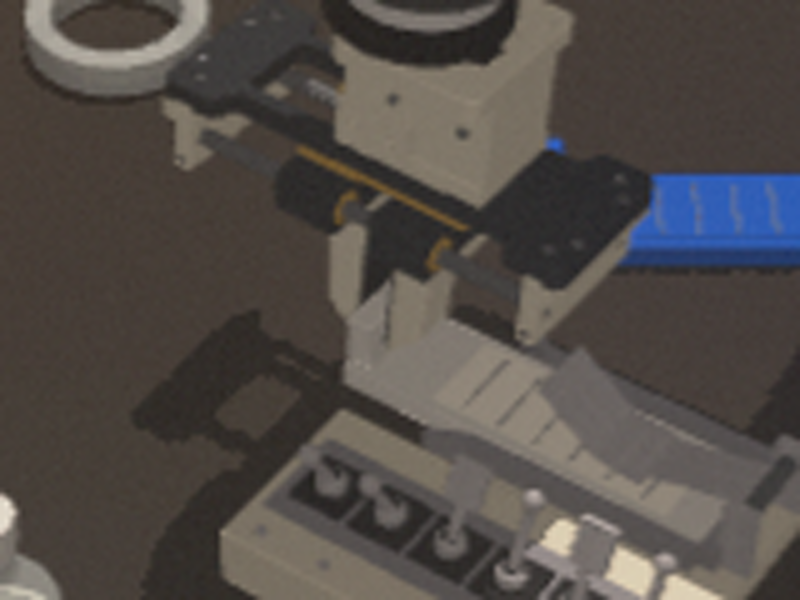

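```bash
python3 -m jog '[1,0,-2,0.5,0]'
python3 -c "
from h import *
togo(486,78.6,57,.018)
p,d=capture('scene');cv2.imwrite('pics/s12.png',cv2.resize(p[270:324,340:412,::-1],(800,600),interpolation=2))
p,d=capture('top');cv2.imwrite('pics/t12.png',cv2.resize(p[205:265,205:285,::-1],(800,600),interpolation=2))"
```

```text
time: 12.8
tool_pos: [488.1, 79.3, 57.4]
tcp_rot: [3.095, -0.058, 0.027]
contact_force: [-0.4, -14.1, 3.7]
grip_width: 11.8
t 12.8 tcp [488.1  79.3  57.4] rot [ 3.095 -0.058  0.027] F [ -0.4 -14.1   3.7] w 11.8 j6 1.64
shift now [-2.2  0.6  0.4] turn(tool z) deg 0.5
shift after turn [-2.2  0.7  0.4]
```

View pics/s12.png

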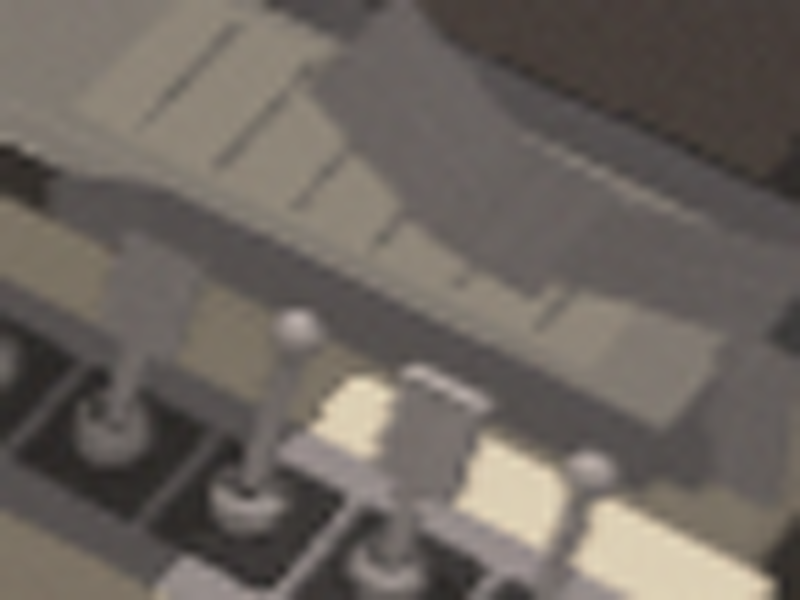

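View pics/t12.png

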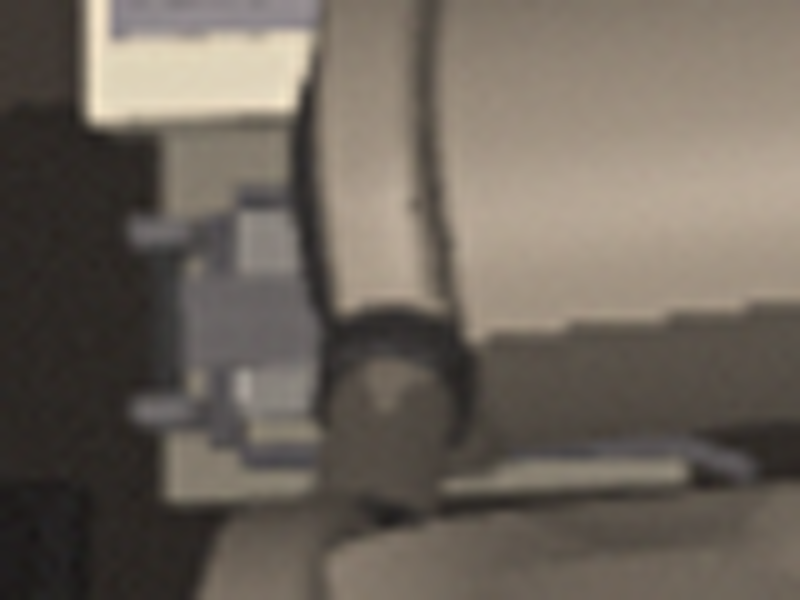

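```bash
python3 -m jog '[0.5,0,0,0,0,0.5,0,0,0,0,0.5,0,0,0,0,0.5,0,0,0,0,0.5,0,0,0,0]'
python3 -m jog '[0.5,0,0,-10,0,0.5,0,0,-25,0,0.5,0,0,-35,0,0.5,0,0,-35,0]'
python3 -c "
from h import *
togo(486,78.6,57,.018)
p,d=capture('scene');cv2.imwrite('pics/s13.png',cv2.resize(p[230:335,290:430,::-1],(800,600),interpolation=2))
p,d=capture('top');cv2.imwrite('pics/t13.png',cv2.resize(p[165:265,205:345,::-1],(800,571),interpolation=2))"
```

```text
time: 13.4
tool_pos: [488.2, 80.4, 57.7]
tcp_rot: [3.095, -0.058, 0.027]
contact_force: [0.2, 0.9, 0.3]
grip_width: 44.5
time: 13.8
tool_pos: [478.9, 85.7, 162.8]
tcp_rot: [3.096, -0.047, 0.027]
contact_force: [0.5, -0.3, -0.4]
grip_width: 45.7
t 13.8 tcp [478.9  85.7 162.8] rot [ 3.096 -0.047  0.027] F [ 0.5 -0.3 -0.4] w 45.7 j6 1.62
shift now [  1.9   2.4 106.2] turn(tool z) deg 0.5
shift after turn [  7.    7.2 105.8]
```

View pics/s13.png

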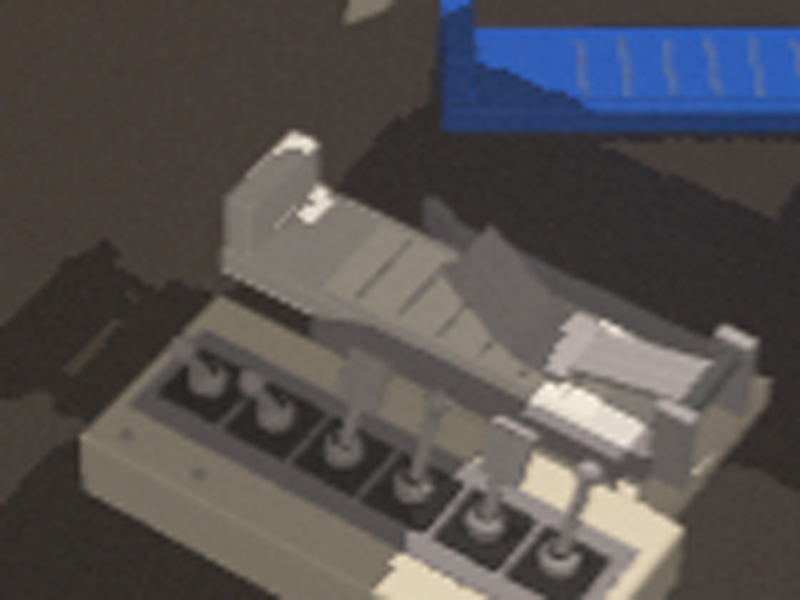

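View pics/t13.png

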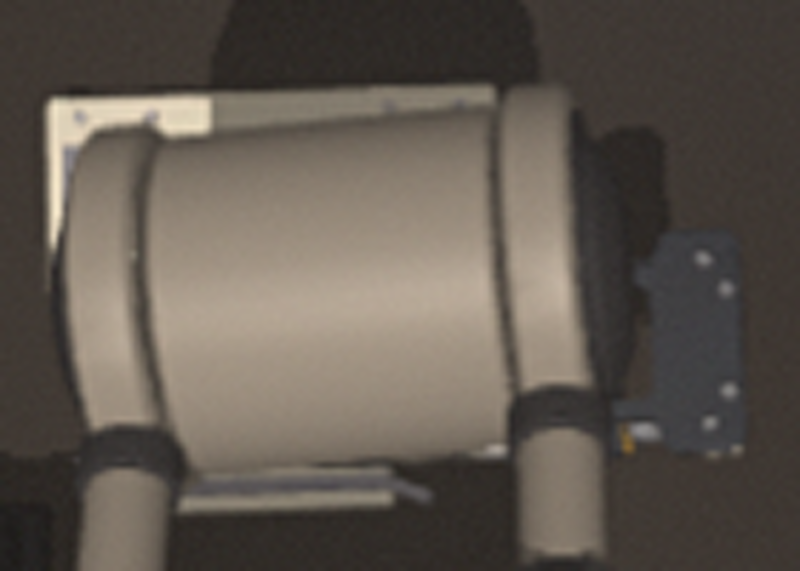

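```bash
python3 -m jog '[1,0,0,0,-8.2,1,0,0,0,-8.2,1,0,0,0,-8.2,1,0,0,0,-8.2,1,0,0,0,-8.2]'
python3 -m jog '[1,0,0,0,-8.2,1,0,0,0,-8.2,1,0,0,0,-8.2,1,0,0,0,-8.2,1,0,0,0,-8.2]'
python3 -c "
from h import *
togo(513,226,120,1.571)
p,d=capture('scene');cv2.imwrite('pics/s14.png',cv2.resize(p[150:330,250:490,::-1],(800,600),interpolation=2))
p,d=capture('top');cv2.imwrite('pics/t14.png',cv2.resize(p[165:265,205:345,::-1],(800,571),interpolation=2))"
```

```text
time: 14.4
tool_pos: [481.3, 86.7, 168.8]
tcp_rot: [3.067, -0.015, 0.769]
contact_force: [-1.5, -0.4, 0.6]
grip_width: 10.1
time: 14.9
tool_pos: [479.9, 87.2, 168.6]
tcp_rot: [3.079, 0.039, 1.514]
contact_force: [0.3, -0.3, -0.6]
grip_width: 0.7
t 14.9 tcp [479.9  87.2 168.6] rot [3.079 0.039 1.514] F [ 0.3 -0.3 -0.6] w 0.7 j6 0.14
shift now [142.3  22.4  44.6] turn(tool z) deg -3.3
shift after turn [138.8  33.2  48.6]
```

View pics/s14.png

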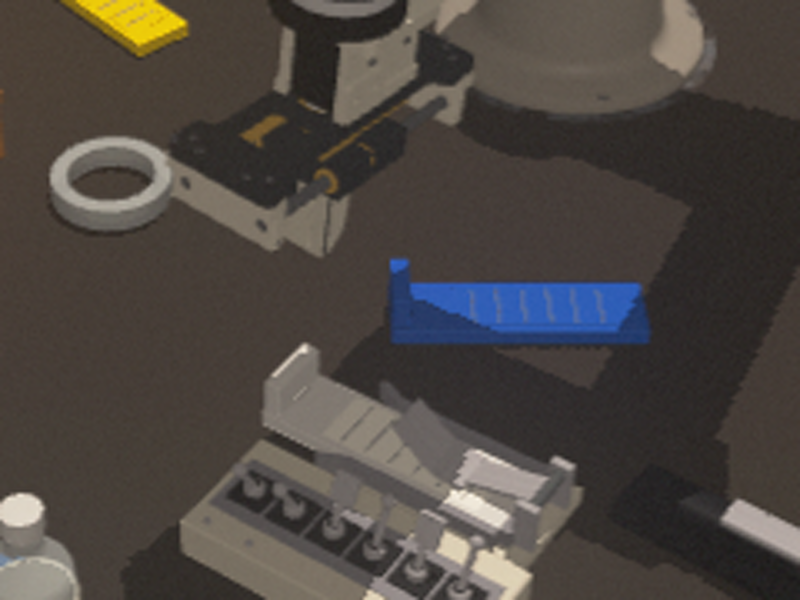

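```bash
python3 -m jog '[1,35,7,0,-3.3,1,35,9,0,0,1,35,9,0,0,1,33,8,20,0,1,0,0,20,0]'
python3 -c "
from h import *
togo(513,226,95,1.571)
p,d=capture('scene');cv2.imwrite('pics/s15.png',cv2.resize(p[210:345,280:460,::-1],(800,600),interpolation=2))
p,d=capture('top');cv2.imwrite('pics/t15.png',cv2.resize(p[165:265,205:345,::-1],(800,571),interpolation=2))"
```

```text
time: 15.5
tool_pos: [521.7, 227.4, 127.0]
tcp_rot: [3.073, 0.039, 1.541]
contact_force: [0.1, -0.1, -0.6]
grip_width: 0.6
t 15.5 tcp [521.7 227.4 127. ] rot [3.073 0.039 1.541] F [ 0.1 -0.1 -0.6] w 0.6 j6 0.38
shift now [ -0.4 -10.8  31.4] turn(tool z) deg -1.7
shift after turn [-1.4 -8.7 32. ]
```

View pics/s15.png

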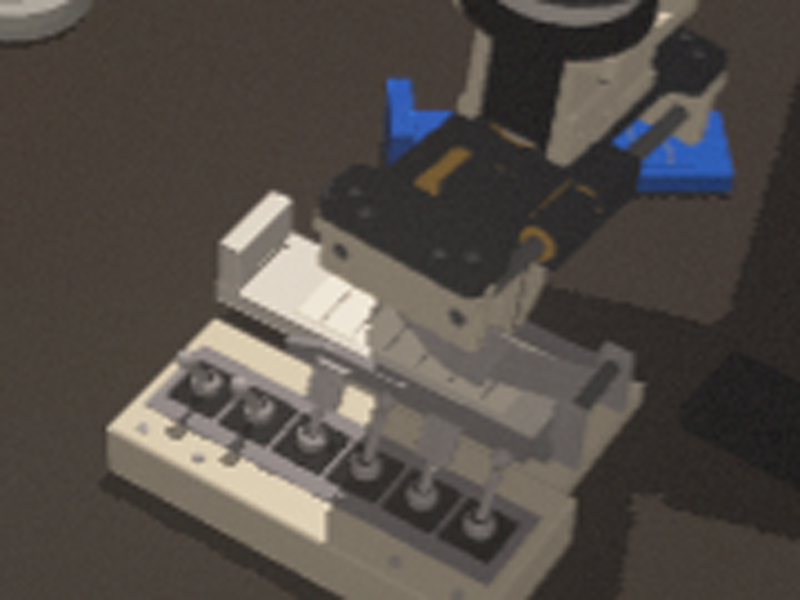

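View pics/t15.png

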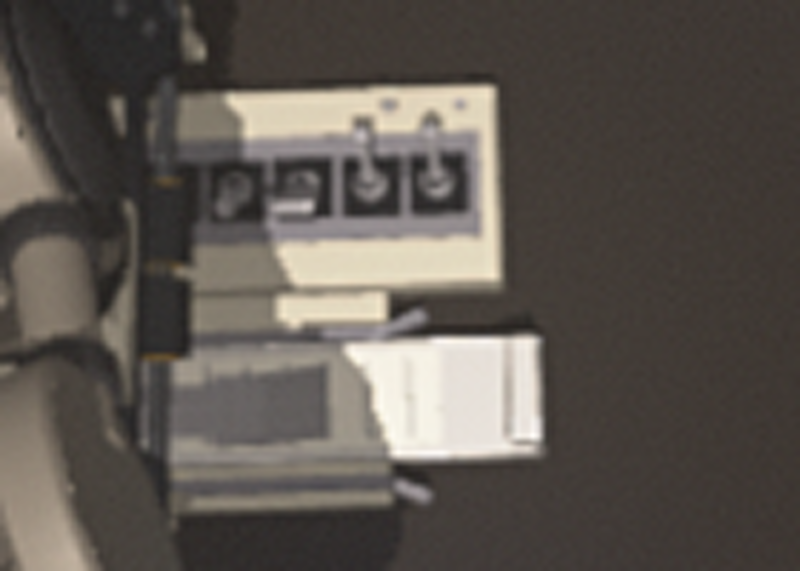

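```bash
cat >> h.py <<'E'
def tip(x,y,z,psi=1.571):
    o=get_obs(); R=Rotation.from_euler("xyz",o["tcp_rot"]).as_matrix(); t=np.array(o["tool_pos"])+25*R[:,2]
    print("t",round(o["time"],2),"TIP",t.round(1),"rot",np.array(o["tcp_rot"]).round(3),"F",np.array(o["contact_force"]).round(1),"w",round(o["grip_width"],1))
    print("shift",(R.T@(np.array([x,y,z])-t)).round(1),"turn",round(np.degrees(o["tcp_rot"][2]-psi),1))
E
python3 -c "
from h import *
tip(515,225,53)"
```

```text
t 15.6 TIP [520.8 223.1  99.9] rot [3.08  0.042 1.541] F [ 0.1 -0.9 -0. ] w -0.0
shift [ 3.7 -8.8 46.3] turn -1.7
```

```bash
python3 -m jog '[1,2,-5,15,-1.7,1,2,-4,18,0,1,0,0,12,0]'
python3 -c "
from h import *
tip(515,225,53)
p,d=capture('scene');cv2.imwrite('pics/s16.png',cv2.resize(p[210:345,280:460,::-1],(800,600),interpolation=2))"
```

```text
time: 15.9
tool_pos: [514.2, 225.6, 81.4]
tcp_rot: [3.077, 0.043, 1.562]
contact_force: [0.5, 0.3, 0.5]
grip_width: 0.5
t 15.9 TIP [515.8 224.5  56.4] rot [3.077 0.043 1.562] F [0.5 0.3 0.5] w 0.5
shift [ 0.6 -1.   3.4] turn -0.5
```

View pics/s16.png

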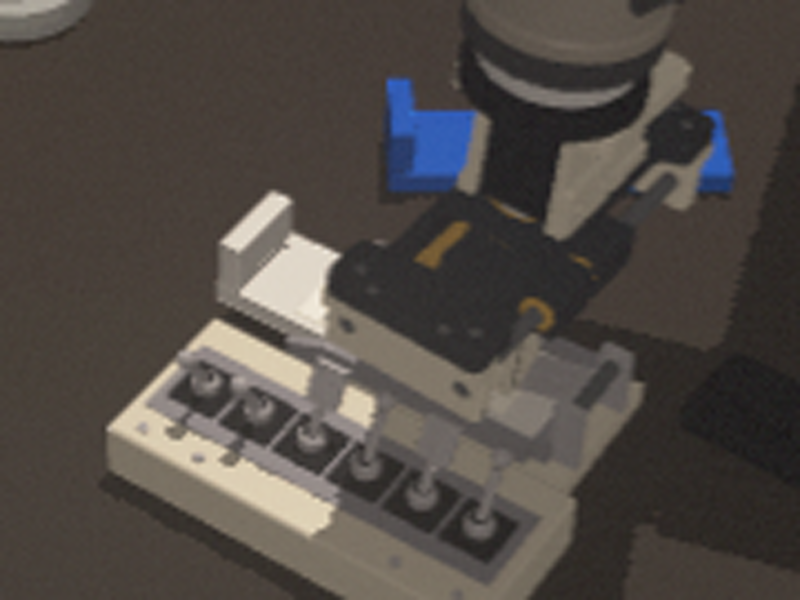

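```bash
python3 -m jog '[1,0,0,3,0,1,0,10,0,0,1,0,5,0,0]'
python3 -c "
from h import *
tip(515,225,53)
p,d=capture('scene');cv2.imwrite('pics/s17.png',cv2.resize(p[250:340,310:430,::-1],(800,600),interpolation=2))
p,d=capture('top');cv2.imwrite('pics/t17.png',cv2.resize(p[165:265,205:345,::-1],(800,571),interpolation=2))"
```

```text
time: 16.25
tool_pos: [530.8, 224.0, 79.5]
tcp_rot: [3.078, 0.043, 1.559]
contact_force: [-0.9, 0.5, 1.3]
grip_width: 0.4
t 16.25 TIP [532.3 222.9  54.6] rot [3.078 0.043 1.559] F [-0.9  0.5  1.3] w 0.4
shift [  1.9 -17.4   0.4] turn -0.7
```

View pics/s17.png

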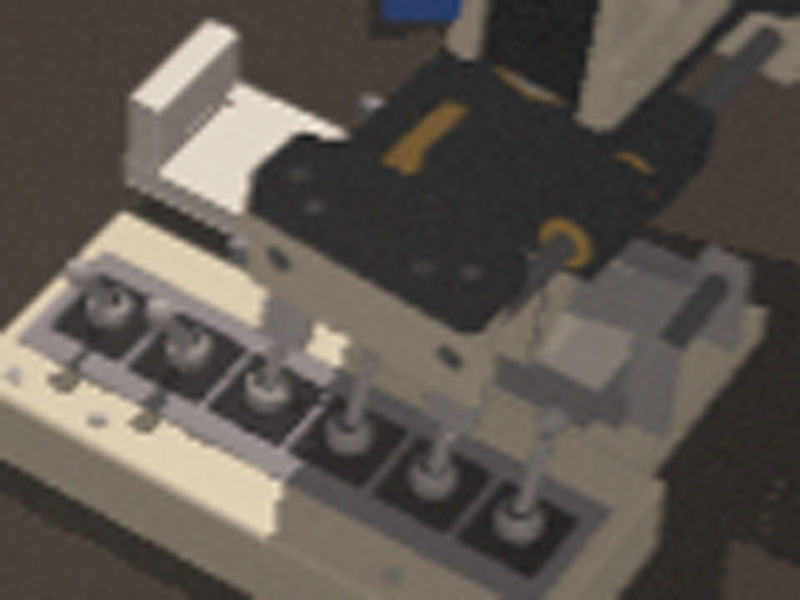

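```bash
python3 -c "
from h import *
o=get_obs();R=Rotation.from_euler('xyz',o['tcp_rot']).as_matrix();p=np.array(o['tool_pos'])
f=lambda a:((proj('scene',p+R@np.array(a,float))-[310,250])*800/120).round()
for a in [(37,95,-41),(-37,95,-41),(37,50,-41),(-37,50,-41),(0,10,25),(9,10,25),(-9,10,25),(0,10,5)]: print(a,f(a))
"
```

```text
(37, 95, -41) [453. 426.]
(-37, 95, -41) [219. 289.]
(37, 50, -41) [546. 331.]
(-37, 50, -41) [316. 200.]
(0, 10, 25) [478. 354.]
(9, 10, 25) [505. 369.]
(-9, 10, 25) [452. 338.]
(0, 10, 5) [488. 304.]
```

```bash
python3 -m jog '[1,2,5,0.5,0,1,0,4,0.5,0]'; python3 -m jog '[1,0,4,0.3,0]';python3 -m jog '[1,0,4,0.3,0]';python3 -m jog '[1,0,4,0.3,0]'
python3 -c "
from h import *
tip(515,225,53)
p,d=capture('scene');cv2.imwrite('pics/s18.png',cv2.resize(p[250:340,310:430,::-1],(800,600),interpolation=2))"
```

```text
time: 16.55
tool_pos: [539.9, 226.1, 79.6]
tcp_rot: [3.078, 0.043, 1.559]
contact_force: [-6.1, 2.2, 11.2]
grip_width: 0.5
time: 16.65
tool_pos: [543.8, 226.4, 80.9]
tcp_rot: [3.078, 0.043, 1.559]
contact_force: [-7.9, -1.2, 17.6]
grip_width: 0.5
time: 16.75
tool_pos: [548.5, 226.6, 82.6]
tcp_rot: [3.076, 0.043, 1.559]
contact_force: [-2.4, -2.0, 8.2]
grip_width: 0.6
time: 16.85
tool_pos: [553.1, 226.7, 83.7]
tcp_rot: [3.075, 0.042, 1.559]
contact_force: [-0.9, -0.1, 0.8]
grip_width: 0.3
t 16.85 TIP [554.8 225.6  58.8] rot [3.075 0.042 1.559] F [-0.9 -0.1  0.8] w 0.3
shift [ -0.9 -40.    3.2] turn -0.7
```

View pics/s18.png

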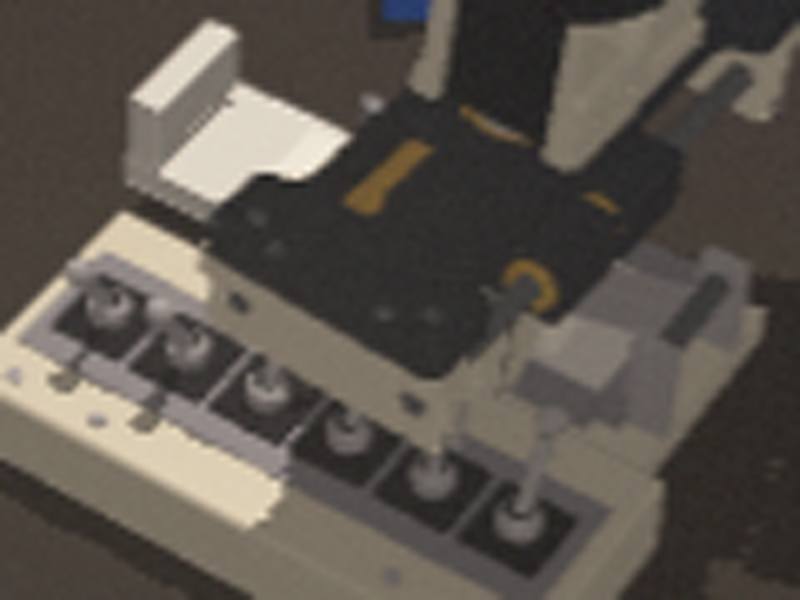

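```bash
python3 -m jog '[1,0,3,0,0,1,0,3,0,0]'; python3 -m jog '[1,0,3,0,0,1,0,2,0,0]';python3 -m jog '[1,0,2,0,0]'
python3 -c "
from h import *
tip(515,225,53)
p,d=capture('scene');cv2.imwrite('pics/s19.png',cv2.resize(p[250:340,310:430,::-1],(800,600),interpolation=2))
p,d=capture('top');cv2.imwrite('pics/t19.png',cv2.resize(p[165:265,205:345,::-1],(800,571),interpolation=2))"
```

```text
time: 17.1
tool_pos: [559.8, 226.8, 83.9]
tcp_rot: [3.075, 0.042, 1.559]
contact_force: [0.2, -0.8, -0.2]
grip_width: 0.5
time: 17.3
tool_pos: [564.8, 226.8, 83.5]
tcp_rot: [3.077, 0.042, 1.559]
contact_force: [-1.0, 0.4, 0.1]
grip_width: 0.2
time: 17.4
tool_pos: [566.8, 226.7, 83.3]
tcp_rot: [3.077, 0.043, 1.559]
contact_force: [-1.8, 0.7, 0.5]
grip_width: 0.2
t 17.4 TIP [568.4 225.6  58.4] rot [3.077 0.043 1.559] F [-1.8  0.7  0.5] w 0.2
shift [ -1.  -53.6   2. ] turn -0.7
```

View pics/s19.png

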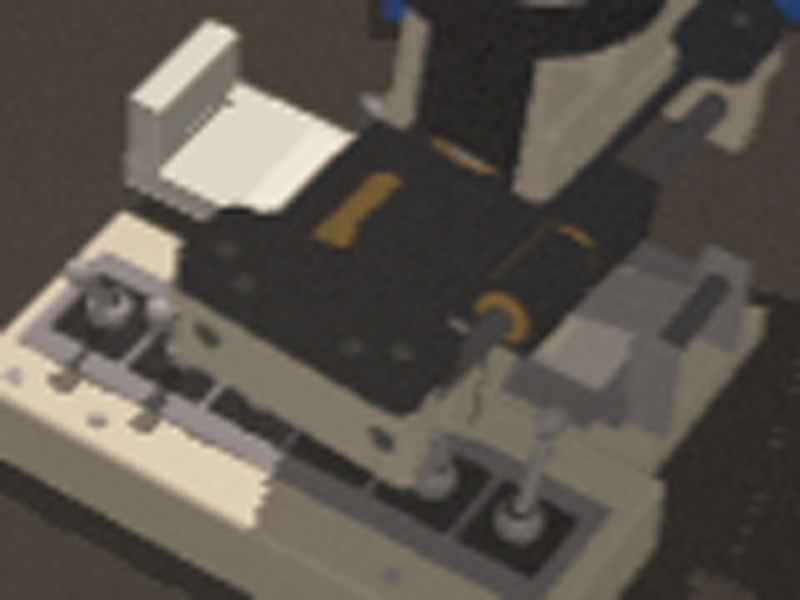

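View pics/t19.png

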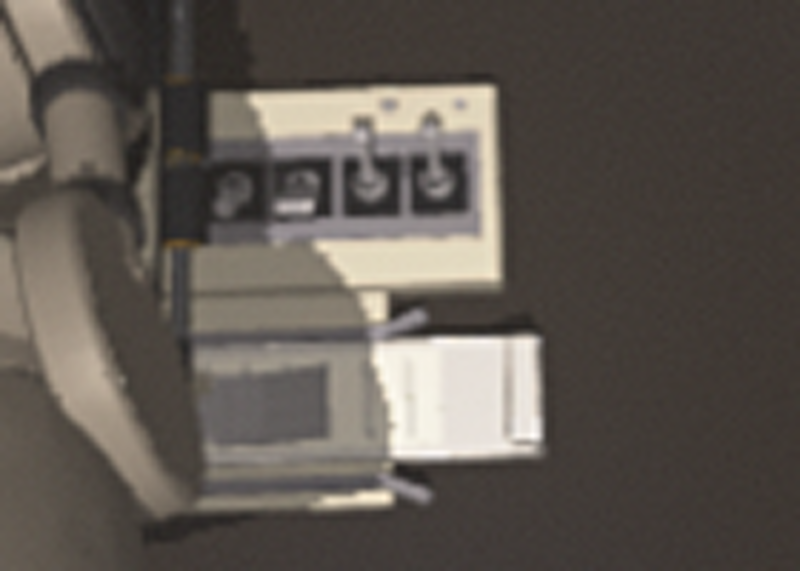

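```bash
python3 -m jog '[1,0,2,0,0,1,0,2,0,0]'; python3 -m jog '[1,0,2,0,0]';python3 -m jog '[1,0,2,0,0]'
python3 -c "
from h import *
tip(515,225,53)"
```

```text
time: 17.7
tool_pos: [570.9, 226.6, 83.6]
tcp_rot: [3.077, 0.043, 1.559]
contact_force: [-2.0, -0.4, 0.8]
grip_width: 0.3
time: 17.8
tool_pos: [573.0, 226.6, 83.7]
tcp_rot: [3.077, 0.043, 1.559]
contact_force: [-1.1, -0.2, 0.7]
grip_width: 0.6
time: 17.9
tool_pos: [574.1, 226.6, 83.5]
tcp_rot: [3.08, 0.043, 1.559]
contact_force: [-8.0, 1.1, 2.9]
grip_width: 0.4
t 17.9 TIP [575.6 225.5  58.6] rot [3.08  0.043 1.559] F [-8.   1.1  2.9] w 0.4
shift [ -0.9 -60.9   1.9] turn -0.7
```

```bash
python3 -m jog '[1,0,2,0,0]'; python3 -m jog '[1,0,-6,0,0,1,0,-15,-5,0,1,0,-10,-40,0,1,0,0,-50,0]'; python3 -m jog '[1,-30,-30,-20,0,1,-30,-30,0,0]'
python3 -c "
from h import *
tip(515,170,53)
p,d=capture('scene');cv2.imwrite('pics/s20.png',cv2.resize(p[250:340,310:430,::-1],(800,600),interpolation=2))
p,d=capture('top');cv2.imwrite('pics/t20.png',cv2.resize(p[165:265,205:345,::-1],(800,571),interpolation=2))"
```

```text
time: 18.0
tool_pos: [574.3, 226.5, 83.4]
tcp_rot: [3.085, 0.044, 1.559]
contact_force: [-9.6, 1.0, 6.3]
grip_width: 0.6
time: 18.4
tool_pos: [534.1, 229.6, 171.4]
tcp_rot: [3.096, 0.048, 1.559]
contact_force: [0.7, 0.8, 0.7]
grip_width: 0.5
time: 18.6
tool_pos: [477.4, 173.5, 198.5]
tcp_rot: [3.079, 0.043, 1.562]
contact_force: [1.2, -0.9, 0.1]
grip_width: 0.7
t 18.6 TIP [478.9 172.5 173.6] rot [3.079 0.043 1.562] F [ 1.2 -0.9  0.1] w 0.7
shift [  3.   28.4 122.6] turn -0.5
```

View pics/s20.png

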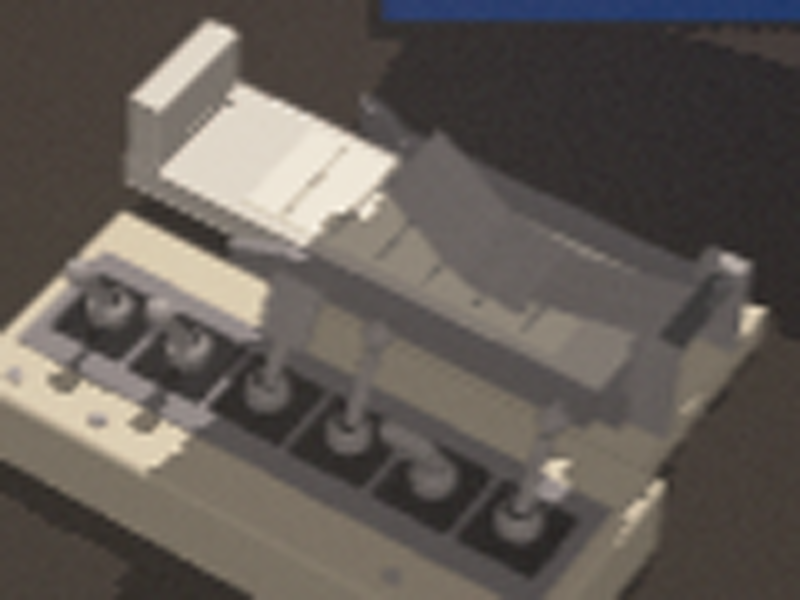

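View pics/t20.png

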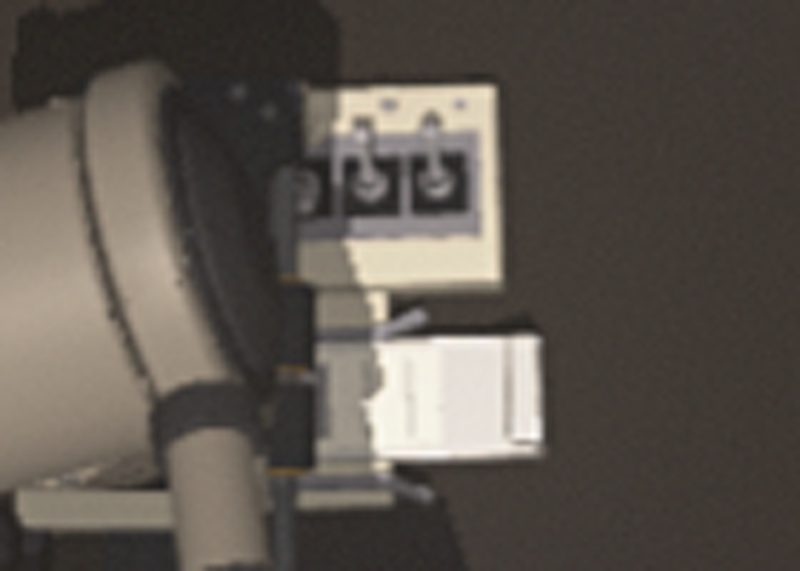

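Paddle at y +42 is over (scene crop (425,460), now leaning like the on-bats), and the bats are unchanged. Next is the paddle at y -14.

```bash
python3 -m jog '[1,0,20,25,-0.5,1,-1,13,35,0,1,0,0,35,0,1,0,0,20,0]'
python3 -c "
from h import *
tip(520,169.5,54)"
```

```text
time: 19.1
tool_pos: [519.6, 165.8, 85.8]
tcp_rot: [3.069, 0.042, 1.567]
contact_force: [-0.6, 0.1, -0.2]
grip_width: 0.5
t 19.1 TIP [521.5 164.8  60.9] rot [3.069 0.042 1.567] F [-0.6  0.1 -0.2] w 0.5
shift [ 5.  -1.9  6.5] turn -0.2
```

```bash
python3 -m jog '[1,5,0,5,0,1,0,4,1,0,1,0,6,0,0]'
python3 -c "
from h import *
tip(520,169.5,54)
p,d=capture('scene');cv2.imwrite('pics/s21.png',cv2.resize(p[250:340,310:430,::-1],(800,600),interpolation=2))
p,d=capture('top');cv2.imwrite('pics/t21.png',cv2.resize(p[165:265,205:345,::-1],(800,571),interpolation=2))"
```

```text
time: 19.4
tool_pos: [530.2, 171.3, 77.7]
tcp_rot: [3.073, 0.043, 1.567]
contact_force: [0.5, -0.6, 0.2]
grip_width: 0.6
t 19.4 TIP [531.9 170.2  52.8] rot [3.073 0.043 1.567] F [ 0.5 -0.6  0.2] w 0.6
shift [ -0.8 -11.8  -2. ] turn -0.2
```

View pics/s21.png

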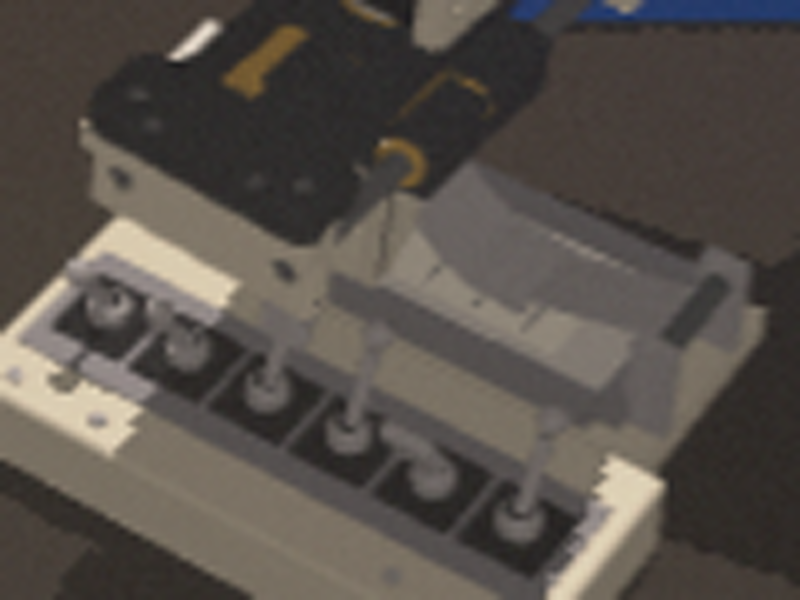

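```bash
python3 -m jog '[1,0,4,-2,0,1,0,4,-0.5,0]'; python3 -m jog '[1,0,4,0,0]';python3 -m jog '[1,0,4,0,0]';python3 -m jog '[1,0,4,0,0]';python3 -m jog '[1,0,4,0,0]'
python3 -c "
from h import *
tip(570,169.5,55)"
```

```text
time: 19.7
tool_pos: [540.1, 171.6, 83.4]
tcp_rot: [3.068, 0.042, 1.567]
contact_force: [-0.4, -0.1, -0.0]
grip_width: 0.5
time: 19.8
tool_pos: [544.8, 171.7, 84.6]
tcp_rot: [3.066, 0.041, 1.567]
contact_force: [-2.2, 0.2, 1.5]
grip_width: 0.3
time: 19.9
tool_pos: [548.9, 171.8, 85.8]
tcp_rot: [3.066, 0.041, 1.567]
contact_force: [-4.9, 0.7, 10.4]
grip_width: 0.5
time: 20.0
tool_pos: [553.4, 171.9, 87.3]
tcp_rot: [3.065, 0.041, 1.567]
contact_force: [-2.7, -0.0, 6.8]
grip_width: 0.4
time: 20.1
tool_pos: [558.0, 172.0, 88.5]
tcp_rot: [3.064, 0.041, 1.567]
contact_force: [-1.5, 0.2, 1.4]
grip_width: 0.3
t 20.1 TIP [559.9 171.   63.6] rot [3.064 0.041 1.567] F [-1.5  0.2  1.4] w 0.3
shift [-1.1  9.4  9.4] turn -0.3
```

```bash
python3 -m jog '[1,-0.5,2,2,0,1,0,3,2,0]'; python3 -m jog '[1,-0.5,3,2,0,1,0,2,1,0]';python3 -m jog '[1,0,3,0,0]';python3 -m jog '[1,0,2,0,0]'
python3 -c "
from h import *
tip(576,169.5,58)"
```

```text
time: 20.3
tool_pos: [564.5, 171.5, 85.8]
tcp_rot: [3.062, 0.04, 1.567]
contact_force: [-0.0, 0.9, 2.4]
grip_width: 0.4
time: 20.5
tool_pos: [570.2, 170.8, 82.6]
tcp_rot: [3.062, 0.04, 1.566]
contact_force: [-0.6, 1.4, 1.1]
grip_width: 0.2
time: 20.6
tool_pos: [572.9, 170.6, 82.2]
tcp_rot: [3.064, 0.04, 1.566]
contact_force: [-0.4, -0.3, 0.4]
grip_width: 0.3
time: 20.7
tool_pos: [574.1, 170.5, 81.7]
tcp_rot: [3.067, 0.041, 1.566]
contact_force: [-6.6, 0.3, 6.2]
grip_width: 0.7
t 20.7 TIP [576.  169.5  56.8] rot [3.067 0.041 1.566] F [-6.6  0.3  6.2] w 0.7
shift [-0.   0.1 -1.2] turn -0.3
```

```bash
python3 -m jog '[1,0,2,0,0]'; python3 -m jog '[1,0,-6,0,0,1,0,-15,-5,0,1,0,-10,-40,0,1,0,0,-50,0]'; python3 -m jog '[1,-40,-25,-20,0,1,-50,-30,0,0,1,-50,-20,0,0,1,-50,-20,0,0,1,-50,-10,0,0]'
python3 -c "
from h import *
tip(515,170,53)
p,d=capture('scene');cv2.imwrite('pics/s22.png',cv2.resize(p[250:340,310:430,::-1],(800,600),interpolation=2))
cv2.imwrite('pics/s22f.png',p[:,:,::-1])
p,d=capture('top');cv2.imwrite('pics/t22.png',cv2.resize(p[165:265,205:345,::-1],(800,571),interpolation=2));cv2.imwrite('pics/t22f.png',p[:,:,::-1])"
```

```text
time: 20.8
tool_pos: [574.4, 170.6, 81.6]
tcp_rot: [3.071, 0.041, 1.566]
contact_force: [-9.8, 0.8, 10.9]
grip_width: 0.4
time: 21.2
tool_pos: [532.1, 173.3, 168.4]
tcp_rot: [3.086, 0.045, 1.566]
contact_force: [-0.0, 0.4, 0.5]
grip_width: 0.6
time: 21.7
tool_pos: [434.1, -50.3, 198.3]
tcp_rot: [3.066, 0.044, 1.577]
contact_force: [1.4, -0.1, -0.5]
grip_width: 0.1
t 21.7 TIP [436.  -51.3 173.3] rot [3.066 0.044 1.577] F [ 1.4 -0.1 -0.5] w 0.1
shift [225.9  71.9 116.3] turn 0.4
```

View pics/s22.png

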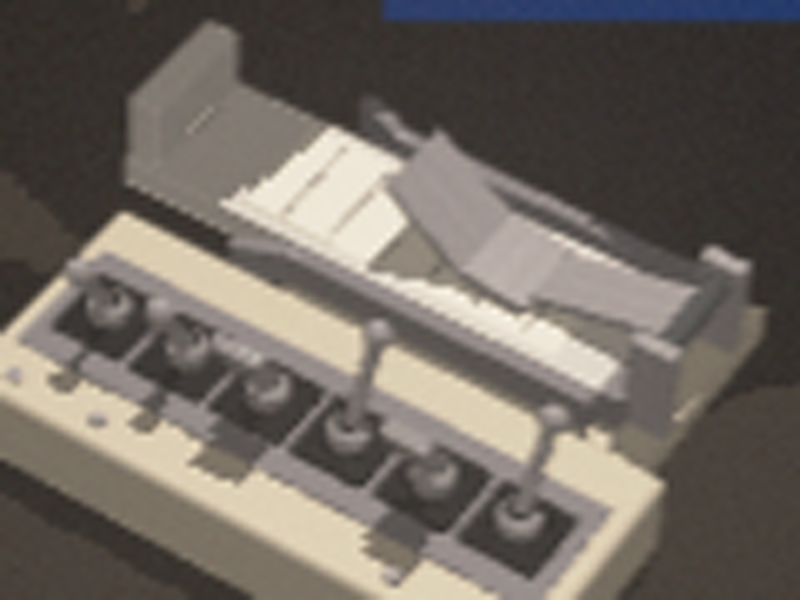

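View pics/t22.png

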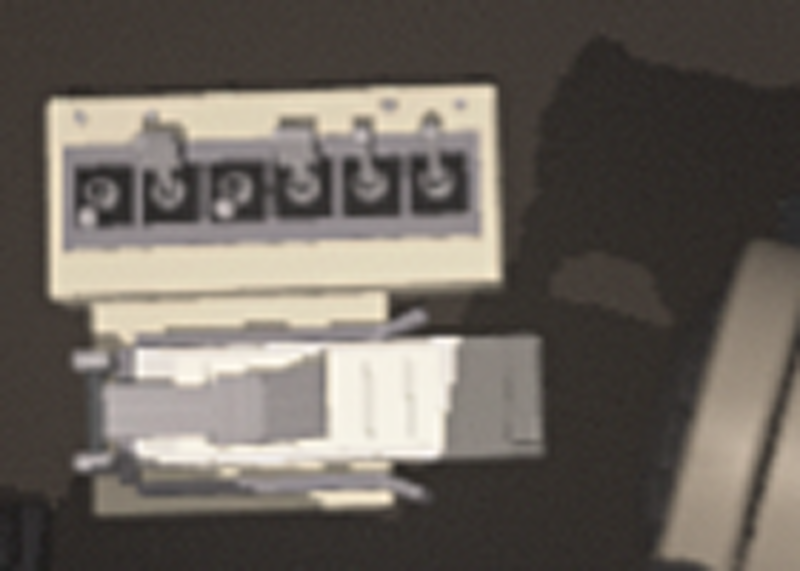

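View pics/t22f.png

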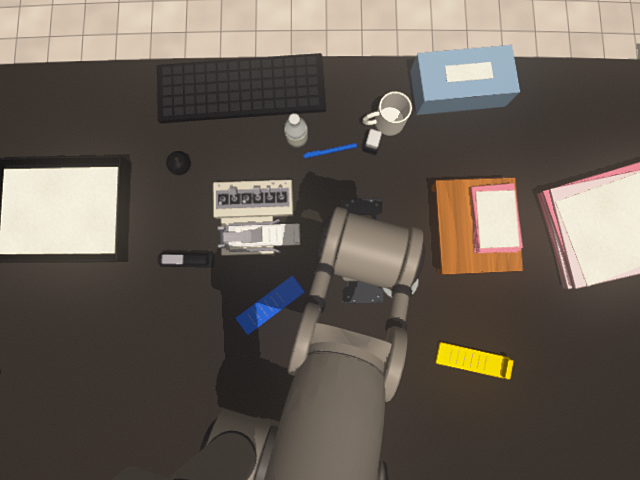

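Run:
```python
from h import *
T=cv2.imread("pics/t22f.png")
cv2.imwrite("pics/c8.png",cv2.resize(T[175:213,212:294],(820,380),interpolation=cv2.INTER_CUBIC))
cv2.imwrite("pics/c9.png",cv2.resize(T[213:258,212:304],(800,391),interpolation=cv2.INTER_CUBIC))
q=lambda x,y:(205+x/5.714,165+y/5.714)
print("rear z24",plane("top",*q(542,440),24),"rear rib top z48",plane("top",*q(541,345),48))
print("lead z24",plane("top",*q(135,360),24))
```

```text
rear z24 [466.40277158  72.45669335  24.        ] rear rib top z48 [503.1704839   71.57849619  48.        ]
lead z24 [501.60915165 242.8273912   24.        ]
```

View pics/c8.png

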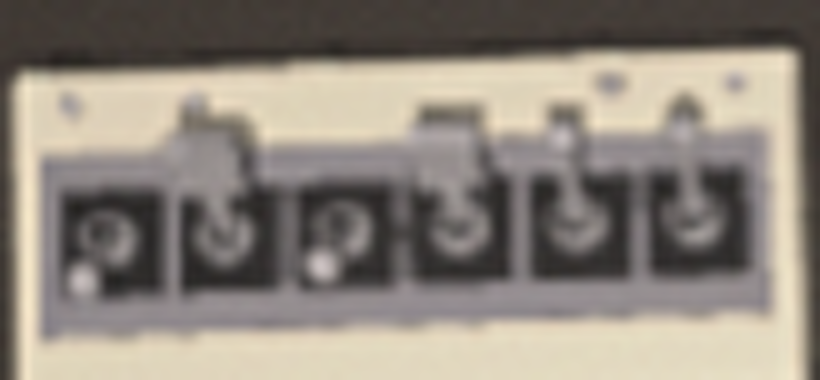

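View pics/c9.png

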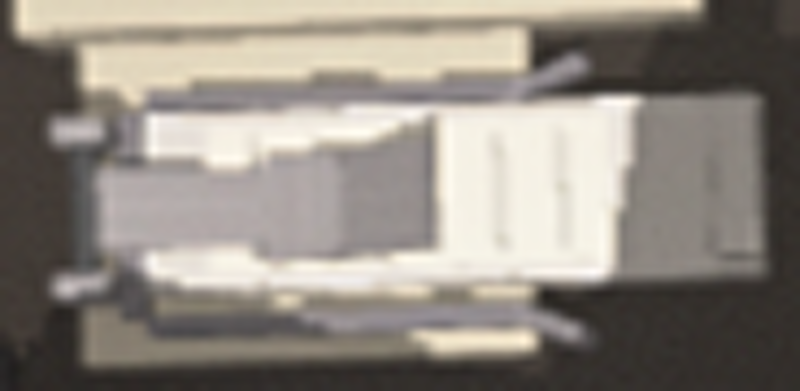

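```bash
python3 -m jog '[1,0,0,0,0,1,0,0,0,0]'; python3 -c "
from h import *
print(get_obs()['dq'].round(4), get_obs()['contact_force'].round(1)); print(close_job())"
```

```text
time: 22.0
tool_pos: [434.7, -55.1, 198.6]
tcp_rot: [3.065, 0.045, 1.565]
contact_force: [-0.2, -0.1, -0.2]
grip_width: 0.1
[ 0.0028 -0.0004  0.0038  0.0043 -0.0031  0.009 ] [-0.2 -0.1 -0.2]
the job is handed in; nothing more can be done
None
```

The job is handed in at 22 s. I drew the white board out from under the shelf, re-gripped it by its rib and pushed it into the bed under the hold-down finger until it met the end stop. Then I let go and tipped the two paddles (console y +42 and -14) fully away from the robot.

What the last checks showed:
- **Board:** its lead edge measures y ≈ 242.8 against about 242.5 expected for home. No gap shows at the stop, and the push force rose to about 29 N at the end. The finger lies on the board, which I judged from the pictures because its joint angle cannot be read.
- **Toggles:** both paddles lean like the on-bats, and each push ended at about 10 N against its stop. The four bats look unchanged.
- **Bystanders:** nothing else appears moved. The tape roll was partly hidden behind the arm in the last top view.
- **Robot:** clear of everything, with no contact force.

What disagreed:
- **Cameras:** the two views differed by about 3–5 mm, so I used top-view measurements relative to each other.
- **Tool tilt:** the tool crept to a tilt of about 0.08 rad, which did no visible harm.
- **Board in bed:** it sits slightly toward the far guide.

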